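# Load the sample scanner's carriage and lock it home

### The job

Release the orange winged knob fully, draw the scanner's carriage all the way out, move the white reference puck from its tray to the blue dish, and stand every brass sample tin on the bench upright in the tray, one to a cell. Then push the carriage home until its detent snaps in, and only then turn the winged knob back fully to lock it. Do not bump the console beside the knob, and leave everything else on the bench where it is.

Things in the scene. Friction and masses are not known exactly. Their poses are not given: they have to be found in the camera images.
- scanner: fixed bench sample scanner; origin on the bench, z up, its x (roughly world x) away from the arm, its y along the carriage's slide. In mm: grey base plate 6 thick, x -46 to 100, y -328 to 112, and front pad x -100 to -46, y -162 to 62; white column x 46 to 100, y -40 to 112, 150 tall; white head over the carriage's home, x -38 to 50, y -40 to 112, underside 52, top 78
- console: white display console fixed to the scanner, same origin and axes as the scanner: x -100 to -48, y -80 to 60, top 50 mm above the bench; the knob's wing tips pass 6 mm from its y = -80 face
- carriage (a joint): steel sample carriage, slide joint in m: 0 = home under the head, 0.165 = fully drawn out (towards -y of the scanner). A sprung detent holds it home: leaving or entering takes about 8 N within 18 mm of home, elsewhere about 2 N. Pushed in past 0.005 it snaps home to 0 by itself; short of that it does not
- tray_mid (a point): centre of the floor of the carriage's tray, 12 mm above the bench, axes as the scanner's. The tray is 56 (x) x 216 (y) mm outside, walls and dividers 6 mm high above the floor (3 mm thick; a 22 mm wide lug on the tab end wall is 16 mm high), four open cells in a row along y, each 50 (x) x 49 (y) mm
- cell1 (a point): centre of the floor of tray cell 1 (at the tab end)
- cell2 (a point): centre of the floor of tray cell 2 (second from the tab)
- cell3 (a point): centre of the floor of tray cell 3 (third from the tab)
- cell4 (a point): centre of the floor of tray cell 4 (at the far end)
- tab_top (a point): top centre of the carriage's blue upright tab, 54 mm above the bench; the tab is 30 (x) x 10 (y) mm, stands 42 mm above its neck, 32 mm clear of the tray's end wall; pinch or push it along y
- knob (a joint): orange winged locking knob, vertical hinge, rad, anticlockwise from above: 0 = released (stop), 1.75 = locked (stop). At value v its wings point at angle v - 1.75 from the scanner's x axis. A steel tongue under it (50 mm long, 20 to 26 mm above the bench) turns with it and, locked, stands 4 mm behind a lug on the carriage's end wall; it is free of the carriage below about 0.9. Friction 0.06 N m, stays where left
- knob_mid (a point): centre of the knob's wings on its axis, 48 mm above the bench. The wings are one flat upright bar 64 mm long, 9 mm thick, 24 mm tall (36 to 60 mm above the bench)
- tin1_mid (a point): closed brass sample tin, upright, 40 mm diameter, 28 mm tall, 60 to 130 g; point at its centre, half-way up (2 to 4 of the four tins are present)
- tin2_mid (a point): closed brass sample tin, upright, 40 mm diameter, 28 mm tall, 60 to 130 g; point at its centre, half-way up (2 to 4 of the four tins are present)
- tin3_mid (a point): closed brass sample tin, upright, 40 mm diameter, 28 mm tall, 60 to 130 g; point at its centre, half-way up (2 to 4 of the four tins are present)
- tin4_mid (a point): closed brass sample tin, upright, 40 mm diameter, 28 mm tall, 60 to 130 g; point at its centre, half-way up (2 to 4 of the four tins are present)
- puck_mid (a point): white ceramic reference puck with a blue dot on top, 40 mm diameter, 28 mm tall, 65 to 115 g; point at its centre, half-way up. Starts in cell 3 of the tray, under the head
- dish: fixed shallow round blue dish on the bench, outside 84 mm, inside 74 mm at its floor, floor 4 mm and rim 12 mm above the bench; origin at the centre of its underside
- jar_amber: bystander: small amber glass jar with white cap, 38 mm diameter, 62 mm tall; origin at the centre of its underside
- jar_clear: bystander: small clear glass jar with white cap, 44 mm diameter, 55 mm tall; origin at the centre of its underside
- weight: bystander: steel calibration weight, 22 mm diameter, 31 mm tall; origin at the centre of its underside
- spatula: bystander: steel-bladed spatula about 150 mm long lying on the bench; origin under its middle
- beaker: bystander: glass cup, 54 mm wide, 70 mm tall; origin at the centre of its underside
- block: bystander: wooden block 50 x 30 x 22 mm; origin at the centre of its underside

How it is judged (in metres and radians):
On the way, in this order (a step that is already met when the one before it is completed fails the run):
1. the winged knob is turned fully to released (value of joint knob below 0.2 rad), for 0.2 s.
2. the carriage is drawn all the way out (value of joint carriage above 0.15 m), for 0.2 s.
3. the puck is upright in the dish and every tin is upright in the tray (horizontal distance between puck_mid and dish below 0.025 m and z of puck_mid in the frame of dish below 0.024 m and angle between each of puck_mid, tin1_mid, tin2_mid, tin3_mid, tin4_mid's own z axis and vertical below 0.15 rad and x of tin1_mid in the frame of tray_mid between -0.03 and 0.03 m and y of tin1_mid in the frame of tray_mid between -0.106 and 0.106 m and z of tin1_mid in the frame of tray_mid between 0.008 and 0.0175 m and x of tin2_mid in the frame of tray_mid between -0.03 and 0.03 m and y of tin2_mid in the frame of tray_mid between -0.106 and 0.106 m and z of tin2_mid in the frame of tray_mid between 0.008 and 0.0175 m and x of tin3_mid in the frame of tray_mid between -0.03 and 0.03 m and y of tin3_mid in the frame of tray_mid between -0.106 and 0.106 m and z of tin3_mid in the frame of tray_mid between 0.008 and 0.0175 m and x of tin4_mid in the frame of tray_mid between -0.03 and 0.03 m and y of tin4_mid in the frame of tray_mid between -0.106 and 0.106 m and z of tin4_mid in the frame of tray_mid between 0.008 and 0.0175 m), for 0.2 s.
4. the carriage is pushed home and the detent has snapped in (value of joint carriage below 0.003 m), for 0.2 s.
5. the knob is turned fully to locked with the carriage home (value of joint carriage below 0.003 m and value of joint knob above 1.58 rad), for 0.2 s.
At the end, for the whole second after the job is handed in: Every present tin stands upright (within 0.15 rad) on the floor of the tray inside its walls, the puck stands upright in the dish (its axis within 25 mm of the dish's centre, resting on its floor), the carriage is within 3 mm of home and the knob is turned past 1.58 rad towards locked (all of step 3 and all of step 5); the robot touches nothing.
It fails at once if a bystander is moved more than 40 mm (distance of any of jar_amber, jar_clear, weight, spatula, beaker, block from where it was at the start of the episode above 0.04 m).
It fails at once if the console beside the knob is pressed with more than 20 N (contact force between console and the fingers above 20 N or contact force between console and the arm above 20 N).
Of tin1, tin2, tin3, tin4 only 2 to 4 are there at a start; the rules pass over those that are not, and their reading is None.
At some moment in a run one of tin1, tin2, tin3, tin4 may be knocked a few centimetres aside while the robot is not near it.
Once in a run the grip may slacken for a moment while it holds something.
It also fails if it takes over 210 s, if anything falls off the work surface, if the arm or the gripper's body presses on something with over 40 N, if the wrist force passes 120 N, or if a joint passes its speed limit or range.

### The arm

A 6-joint arm with a two-finger parallel gripper is mounted at the origin on the work surface. World frame = base frame: x ahead of the robot, y to its left, z up, the work surface at z = 0. Lengths are in mm, angles in degrees, forces in N, time in s.
With the tool pointing down it reaches from about 300 to 950 mm from the base axis. Payload 3.1 kg.
Tool frame: the origin (TCP) lies midway between the tips of the shut fingers; the grasp point (between the pads) lies 19 mm behind it (r.grip_point_offset is the distance from the TCP to the grasp point, in mm); z points along the fingers, y is the direction in which the jaws open and shut (so a half turn about z gives the same grasp; the last joint's range is limited). The gripper opens to 85 mm and grips with 20 to 120 N. Pads are 22 mm wide; open, the fingers measure 114 mm over their backs; the gripper's body (76 mm by 85 mm) begins 54 mm behind the grasp point. The pads swing forward as they close: fully open they stand 13 mm farther back than shut.
Start: joints at [-80.197, 17.653, 93.61, -0, 68.738, -3.994], TCP at [149.022, -606.98, 203.672] pointing down, gripper open.
Joint ranges: [-175.34, 175.34], [-45.06, 112.39], [2.9, 150.54], [-68.45, 248.45], [3.09, 151.38], [-168.51, 168.51]. Speed limits (degrees/s): [159.86, 159.86, 180, 180, 180, 180].

### API

Orientations are given as a 3x3 rotation matrix whose columns are the frame's x, y, z axes.
In Python, from station import status, snapshot, workorder, r gives the robot as it stands.
- The arm moves only by the shell command python3 -m crank 'ROWS' [FORCE]. ROWS is JSON, a list of rows, each a list of 3 entries, a list of its own where there are three numbers: the finger opening in m, from 0 to 0.0854, then the shift along the tool's x, y, z in m, then the turn about the tool's z in degrees. In form: [[gripper, [tx, ty, tz], spin], ...]. A call has 1 to 20 rows; each row shifts and turns the commanded pose from where the row before left it, along the tool's axes as they then stand; what a row does not reach is not made up. A row lasts 1/12 s, in which the tool goes at most 41.7 mm and 7.16 degrees, less where a joint would pass 70% of its speed; a pose out of reach is approached as far as the arm can. A call with a gripper value outside its range is refused whole. The fingers move at their own pace and stop on an object; FORCE is the grip in N (left out, the last holds). Time passes only in rows, so rows that do not move let the fingers close. It gives the time, the measured TCP pose, the force and the opening at its end, in the units of the state.
- status.sense(): the state, without advancing time (a new reading comes with each control period).
- snapshot(name): name is "side" or "top"; returns a dict with "image" (384x512x3 uint8, blue, green, red), "depth" (384x512 float32, mm along the optical axis (not along the pixel's ray), 0 where there is no reading), "fx", "fy", "cx", "cy" (pixels), "k1" (the pictures are not rectified: a ray, as slopes to the right and down, at radius r is drawn at 1 + k1 r^2 times it, then the intrinsics apply), "R" (3x3) and "t" (3): a world point X has camera coordinates R X + t. Camera axes: x right, y down, z forward; pixel columns grow to the right and rows downward; lengths in mm; the calibration is good to about 2 mm. A picture is of the moment at which its call begins.
- workorder.hand_in(): hands the job in, once; it reports no verdict.
The state is a dict: "t": time; "qpos": joint angles; "qd": joint speeds; "joint_efforts": joint torques, N m; "eef_pos": TCP position; "tcp_rot": TCP orientation; "force": force on the tool from outside, world axes, zero at the start; "moment": the same for the moment, N m; "width": opening from 0.0 (shut) to 1.0 (fully open).
Only numpy, scipy, OpenCV 4.12 (cv2) and the standard library are available. Lean on these libraries where they do the work, as an engineer would, in place of code of your own. Each camera call takes 0.05 s, during which the arm holds its last target.

## Working session

There is one attempt and no reset: what is moved stays moved. The work goes in short steps, Python scripts to look and compute and a shell command to move; the robot and the scene stay as the last step left them, time stands still between calls to the robot, and variables do not carry over. Pictures are saved under pics/ and viewed, and the job is handed in when it is done.

```bash
ls; mkdir -p pics
cat > h.py <<'E'
import numpy as np, cv2
from station import status, snapshot, workorder, r
def ray(s,u,v):
    x=(u-s['cx'])/s['fx'];y=(v-s['cy'])/s['fy']
    X,Y=x,y
    for _ in range(20):
        k=1+s['k1']*(X*X+Y*Y);X,Y=x/k,y/k
    return np.array([X,Y,1.])
def onplane(s,u,v,z):
    R=np.array(s['R']);t=np.array(s['t'])
    d=R.T@ray(s,u,v);o=-R.T@t
    return o+d*(z-o[2])/d[2]
def proj(s,P):
    c=np.array(s['R'])@np.array(P)+np.array(s['t']);x,y=c[:2]/c[2]
    k=1+s['k1']*(x*x+y*y);return s['fx']*x*k+s['cx'],s['fy']*y*k+s['cy']
def world(s):
    h,w=s['depth'].shape
    u,v=np.meshgrid(np.arange(w),np.arange(h))
    x=(u-s['cx'])/s['fx'];y=(v-s['cy'])/s['fy'];X,Y=x,y
    for _ in range(20):
        k=1+s['k1']*(X*X+Y*Y);X,Y=x/k,y/k
    d=s['depth'];P=np.stack([X*d,Y*d,d],-1)-np.array(s['t'])
    return P@np.array(s['R'])
E
python3 - <<'E'
from h import *
st=status.sense();print(st)
for n in('top','side'):
    s=snapshot(n);cv2.imwrite(f'pics/{n}0.png',cv2.resize(s['image'],(800,600),interpolation=cv2.INTER_CUBIC))
    print(n,{k:s[k] for k in('fx','fy','cx','cy','k1','R','t')})
E
```

```text
pics
{'t': 0.0, 'qpos': array([-8.01954652e+01,  1.77050143e+01,  9.36913640e+01,  6.09234280e-04,
        6.87385320e+01, -3.99327153e+00]), 'qd': array([ 0.06255954, -0.00785446,  0.04359647, -0.05974886, -0.04325201,
       -0.00693488]), 'joint_efforts': array([ 4.31746075e-04, -4.15251052e+01, -2.76664853e+01,  4.45021385e-06,
        1.03135110e-02, -1.00533785e-05]), 'eef_pos': array([ 148.88422857, -606.07077084,  202.42630908]), 'tcp_rot': array([[ 9.71144368e-01,  2.38492061e-01, -3.91198753e-04],
       [ 2.38492318e-01, -9.71141608e-01,  2.32192318e-03],
       [ 1.73850857e-04, -2.34822052e-03, -9.99997228e-01]]), 'force': array([-0.33132595,  0.02781752,  0.27004852]), 'moment': array([-0.04129941, -0.03939153,  0.03149327]), 'width': 0.9996252428115566}
top {'fx': 376.5180503626291, 'fy': 376.5180503626291, 'cx': 254.3378027436748, 'cy': 195.4902270434337, 'k1': -0.021439242571923447, 'R': array([[-0.00470689, -0.9999425 , -0.00963544],
       [-0.98141937,  0.00646756, -0.19176598],
       [ 0.19181727,  0.00855379, -0.98139338]]), 't': array([  11.90587941,  555.74450639, 1013.85061617])}
side {'fx': 368.06704043849754, 'fy': 368.06704043849754, 'cx': 257.8659518366438, 'cy': 190.68509605247826, 'k1': -0.00691248800589621, 'R': array([[ 0.96008319, -0.27965168, -0.00593301],
       [-0.15367334, -0.50962156, -0.84656386],
       [ 0.23371942,  0.81368348, -0.53225411]]), 't': array([-501.52104196,  115.36498896,  915.60543376])}
```

View pics/top0.png

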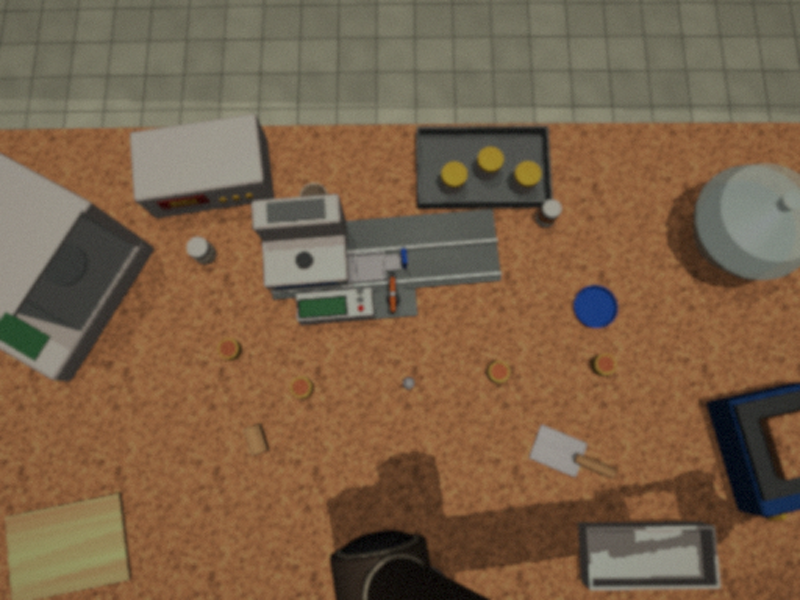

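View pics/side0.png

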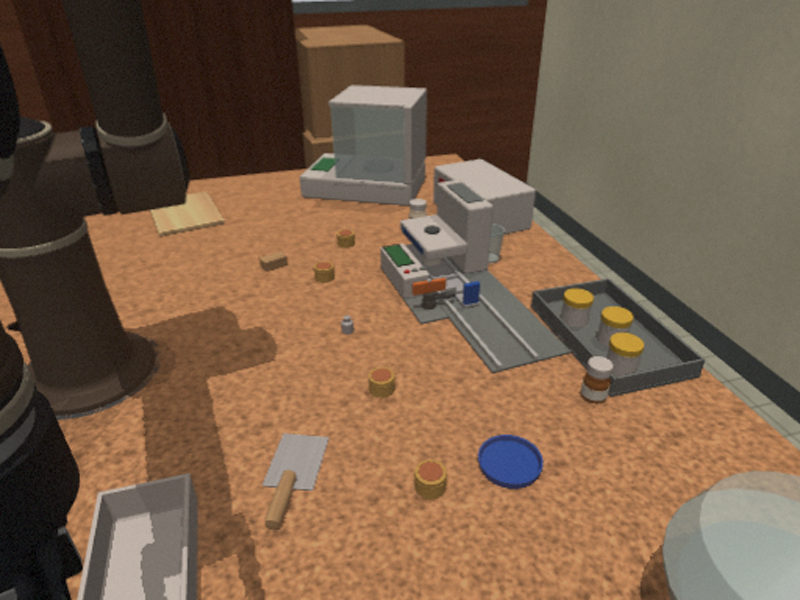

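The top view shows the scanner at (375,260) with its knob at (392,294) and blue tab at (404,258). Four tins are at (230,349), (302,388), (499,372) and (605,365), and the dish is at (595,306). The side view agrees.

Run:
```python
from h import *
s=snapshot('top');np.save('top.npy',s,allow_pickle=True)
im=s['image'];cv2.imwrite('pics/topz.png',cv2.resize(im[110:220,150:340],(798,462),interpolation=cv2.INTER_CUBIC))
hsv=cv2.cvtColor(im,cv2.COLOR_BGR2HSV);W=world(s)
q=snapshot('side');np.save('side.npy',q,allow_pickle=True)
h2=cv2.cvtColor(q['image'],cv2.COLOR_BGR2HSV)
def blobs(s,hsv,lo,hi,mn):
    m=cv2.inRange(hsv,np.array(lo),np.array(hi))
    n,l,st,c=cv2.connectedComponentsWithStats(m)
    W=world(s)
    for i in range(1,n):
        if st[i,4]>=mn:
            print(st[i],c[i].round(1),np.nanmedian(W[l==i],0).round(0))
print('blue');blobs(s,hsv,(105,150,60),(130,255,255),15)
print('blue side');blobs(q,h2,(105,150,60),(130,255,255),15)
print('orange');blobs(s,hsv,(5,190,120),(15,255,255),15)
print('orange side');blobs(q,h2,(5,190,120),(15,255,255),15)
for u,v in [(147,223),(193,248),(319,238),(387,233)]: print(hsv[v-1:v+2,u-7:u+8:2].tolist()[1])
for p in [(147,223),(193,248),(319,238),(387,233),(195,165),(381,196),(258,188),(252,183)]: print(p,W[p[1],p[0]].round(1))
```

```text
blue
[257 160   3   9  21] [258.2 163.7] [652.  -2.  53.]
[368 184  26  25 521] [380.6 196. ] [ 562. -366.    3.]
[468 247  44  12 112] [489.8 252.4] [ 391. -623.   84.]
[487 316  25  14 208] [499.4 322.8] [ 209. -625.   84.]
blue side
[298 181   9   6  26] [302.4 182.5] [651.  -7.  51.]
[307 282  40  28 786] [326.4 295.6] [ 561. -367.    3.]
orange
orange side
[[15, 162, 146], [10, 168, 140], [8, 164, 138], [9, 168, 138], [9, 171, 137], [13, 166, 137], [19, 170, 102], [13, 148, 86]]
[[17, 161, 144], [10, 172, 139], [9, 168, 143], [9, 169, 143], [9, 163, 149], [10, 168, 143], [19, 162, 129], [15, 162, 99]]
[[19, 159, 98], [15, 163, 142], [10, 173, 146], [9, 168, 153], [9, 167, 150], [9, 167, 151], [13, 162, 148], [17, 159, 133]]
[[19, 163, 80], [17, 166, 134], [10, 165, 142], [9, 166, 144], [9, 168, 143], [9, 166, 141], [13, 165, 142], [16, 154, 149]]
(147, 223) [482.3 318.5  27.4]
(193, 248) [410.5 184.3  24.3]
(319, 238) [ 436.7 -174.3   27.2]
(387, 233) [ 449.3 -367.8   29.9]
(195, 165) [638.  174.5  84.4]
(381, 196) [ 561.8 -367.2    2.4]
(258, 188) [588.4  -1.8   3.3]
(252, 183) [591.5  15.2  56.9]
```

View pics/topz.png

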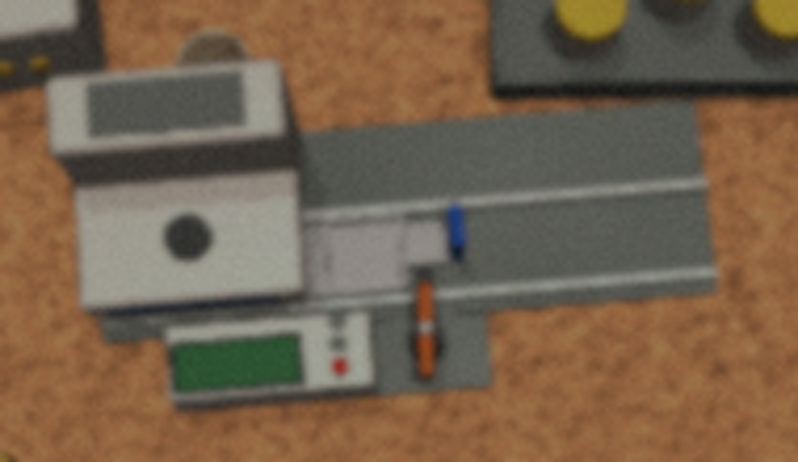

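The zoomed view gives the scanner's edges. Next I fit its pose and locate the tins by height.

```bash
cat > tins.py <<'E'
from h import *
def tins(s,zr=(16,45),mn=25,box=((330,600),(-480,420))):
    W=world(s);b=box
    m=((W[...,2]>zr[0])&(W[...,2]<zr[1])&(W[...,0]>b[0][0])&(W[...,0]<b[0][1])&(W[...,1]>b[1][0])&(W[...,1]<b[1][1])&(s['depth']>0)).astype(np.uint8)
    m=cv2.morphologyEx(m,cv2.MORPH_OPEN,np.ones((3,3),np.uint8))
    n,l,st,c=cv2.connectedComponentsWithStats(m);out=[]
    for i in range(1,n):
        if st[i,4]>=mn:
            w=W[l==i]; out.append((st[i].tolist(),c[i].round(1),w.mean(0).round(1),np.ptp(w[:,:2],0).round(0)))
    return out
E
python3 - <<'E'
from h import *;from tins import tins
from scipy.optimize import least_squares
s=np.load('top.npy',allow_pickle=True).item();q=np.load('side.npy',allow_pickle=True).item()
C=[((696,102),(100,-328,6)),((717,290),(-46,-328,6)),((490,386),(-100,-162,6)),((47,78),(100,112,150)),((278,60),(100,-40,150)),((290,135),(46,-40,150)),((82,308),(-38,112,78)),((300,296),(-38,-40,78)),((373,385),(-100,-80,50)),((370,312),(-48,-80,50))]
pts=[];mod=[]
for p,m in C: pts.append(onplane(s,p[0]/4.2+150-.38,p[1]/4.2+110-.38,m[2])[:2]);mod.append(m[:2])
pts=np.array(pts);mod=np.array(mod,float)
def tr(p):
    c,sn=np.cos(p[2]),np.sin(p[2]);return mod@np.array([[c,-sn],[sn,c]]).T+p[:2]
o=least_squares(lambda p:(tr(p)-pts).ravel(),[590,50,0],loss='soft_l1',f_scale=2)
print(o.x,np.degrees(o.x[2]));print((tr(o.x)-pts).round(1))
np.save('scan.npy',o.x)
def S(x,y):
    c,sn=np.cos(o.x[2]),np.sin(o.x[2]);return np.array([c*x-sn*y+o.x[0],sn*x+c*y+o.x[1]])
def inv(P):
    c,sn=np.cos(o.x[2]),np.sin(o.x[2]);d=P[:2]-o.x[:2];return np.array([c*d[0]+sn*d[1],-sn*d[0]+c*d[1]])
k=onplane(s,426.5/4.2+150-.38,330/4.2+110-.38,60);print('knob',k,inv(k))
t=onplane(s,258.2,163.7,54);print('tab',t,inv(t))
t=onplane(s,380.6,196,10);print('dish',t)
for n,a in(('top',s),('side',q)):
    print(n)
    for e in tins(a): print(e)
E
```

```text
[6.32801604e+02 1.40973904e+02 7.69165242e-02] 4.406992211028841
[[ 1.7  0.1]
 [-2.9 -1.3]
 [-1.2 -2.2]
 [ 1.4  2.5]
 [ 2.4 -1.5]
 [-1.2  2.7]
 [-2.1  3. ]
 [ 2.4 -3.3]
 [-0.8 -0.5]
 [ 0.4  1.3]]
knob [575.70510815  17.59070254  60.        ] [ -66.40853505 -118.6310698 ]
tab [649.08289949  -2.80450905  54.        ] [   5.18512377 -144.60438176]
dish [ 560.38414986 -363.45088805   10.        ]
top
([139, 216, 14, 14, 159], array([145.7, 222.8]), array([482.9, 322.1,  27.9]), array([38., 39.]))
([380, 226, 14, 14, 155], array([386.6, 232.9]), array([ 450. , -367.4,   27.4]), array([37., 36.]))
([312, 231, 15, 14, 162], array([319.1, 237.5]), array([ 438. , -174.5,   27.2]), array([37., 40.]))
([186, 241, 14, 14, 164], array([192.4, 247.5]), array([411.8, 185.4,  27.4]), array([37., 37.]))
([258, 242, 7, 7, 43], array([261.1, 244.7]), array([418.8,  -9.6,  24. ]), array([17., 17.]))
([157, 272, 10, 5, 40], array([162. , 274.4]), array([337. , 270.6,  22.1]), array([11., 27.]))
side
([215, 147, 12, 7, 76], array([220.6, 150. ]), array([480.4, 315.5,  25.2]), array([38., 37.]))
([243, 163, 21, 25, 153], array([253. , 175.9]), array([536.6, 102.4,  30.4]), array([ 27., 139.]))
([201, 167, 12, 9, 97], array([206.5, 171. ]), array([408.6, 180.5,  25.7]), array([37., 41.]))
([270, 185, 12, 10, 89], array([274.7, 189.5]), array([575.7,  12. ,  28.4]), array([35., 17.]))
([218, 202, 8, 7, 44], array([221.4, 205.2]), array([416.3, -14. ,  22.9]), array([20., 19.]))
([235, 235, 17, 14, 200], array([243.3, 241.5]), array([ 434.8, -180.1,   26.1]), array([39., 41.]))
([265, 294, 21, 20, 333], array([274.8, 303.4]), array([ 447.3, -374. ,   26.2]), array([40., 41.]))
```

```bash
python3 -m crank '[[0.03,[0.028,-0.025,0],0],[0.03,[0.028,-0.025,0],0],[0.03,[0.028,-0.025,0],0],[0.03,[0.028,-0.025,0],0],[0.03,[0.028,-0.025,0],0],[0.03,[0.028,-0.025,0],0],[0.03,[0.028,-0.025,0],0],[0.03,[0.028,-0.025,0],0],[0.03,[0.028,-0.025,0],0],[0.03,[0.028,-0.025,0],0],[0.03,[0.028,-0.025,0],0],[0.03,[0.028,-0.025,0],0],[0.03,[0.028,-0.025,0],0],[0.03,[0.028,-0.025,0],0],[0.03,[0.028,-0.025,0],0],[0.03,[0.028,-0.025,0],0],[0.03,[0.028,-0.025,0],0],[0.03,[0.028,-0.025,0],0],[0.03,[0.028,-0.025,0],0]]' 60
python3 -m crank '[[0.03,[0,0,0],-7.1],[0.03,[0,0,0],-7.1],[0.03,[0,0,0],-7.1],[0.03,[0,0,0],-7.1],[0.03,[0,0,0],-7.1],[0.03,[0,0,0],-7.1],[0.03,[0,0,0],-7.1],[0.03,[0,0,0],-7.1],[0.03,[0,0,0],-7.1],[0.03,[0,0,0],-7.1],[0.03,[0,0,0],-7.1],[0.03,[0,0,0],-7.1],[0.03,[0,0,0],-7.1],[0.03,[0,0,0],-7.1],[0.03,[0,0,0],-7.1],[0.03,[0,0,0],-7.1],[0.03,[0,0,0],-7.1],[0.03,[0,0,0],-7.1],[0.03,[0,0,0],-7.1],[0.03,[0,0,0],-7.1]]'
python3 -m crank '[[0.03,[0,0,0],-7.1],[0.03,[0,0,0],-7.1],[0.03,[0,0,0],-7.1],[0.03,[0,0,0],-7.1],[0.03,[0,0,0],0],[0.03,[0,0,0],0],[0.03,[0,0,0],0],[0.03,[0,0,0],0]]'
cat >> h.py <<'E'
def st():
    s=status.sense();R=np.array(s['tcp_rot']);print('t%.1f'%s['t'],'pos',np.round(s['eef_pos'],1),'yaw %.2f'%np.degrees(np.arctan2(R[1,0],R[0,0])),'tilt',R[:2,2].round(4),'q',np.round(s['qpos'],0),'F',np.round(s['force'],1),'w %.1f'%(s['width']*85.4));return s
def togo(x,y,z=None):
    s=status.sense();R=np.array(s['tcp_rot']);p=np.array(s['eef_pos']);d=np.array([x,y,p[2] if z is None else z])-p
    print('tool shift mm',(R.T@d).round(1))
E
python3 -c "
from h import *
st();togo(575.7,17.6)"
```

```text
t: 1.78
eef_pos: [553.0, -17.0, 203.6]
tcp_rot: [[0.971, 0.239, -0.0], [0.239, -0.971, -0.0], [-0.0, 0.0, -1.0]]
force: [1.5, -0.1, 0.2]
width: 0.349
t: 3.45
eef_pos: [552.2, -18.8, 203.4]
tcp_rot: [[-0.915, 0.404, -0.0], [0.404, 0.915, 0.0], [0.0, -0.0, -1.0]]
force: [0.3, -0.2, -0.2]
width: 0.354
t: 4.12
eef_pos: [552.4, -18.8, 203.6]
tcp_rot: [[-0.997, -0.071, -0.0], [-0.071, 0.997, -0.0], [0.0, 0.0, -1.0]]
force: [-0.5, 0.6, -0.2]
width: 0.35
t4.1 pos [552.4 -18.8 203.6] yaw -175.91 tilt [-0.0001 -0.    ] q [  -6.   10.  103.   -0.   67. -101.] F [-0.5  0.6 -0.2] w 29.9
tool shift mm [-25.9  34.7  -0. ]
```

```bash
python3 -m crank '[[0.03,[-0.013,0.013,0.03],0],[0.03,[-0.013,0.013,0.03],0],[0.03,[0,0,0.03],0],[0.03,[0,0,0],0],[0.03,[0,0,0],0],[0.03,[0,0,0],0]]'
python3 - <<'E'
from h import *
e=st()
for n in('top','side'):
    s=snapshot(n);u,v=proj(s,e['eef_pos']);print(n,u,v)
    im=s['image'].copy()
    k=6
    x0,y0=int(u)-65,int(v)-50
    c=cv2.resize(im[y0:y0+100,x0:x0+130],None,fx=k,fy=k,interpolation=cv2.INTER_CUBIC)
    cv2.circle(c,(int((u-x0+.5)*k),int((v-y0+.5)*k)),4,(0,255,0),1)
    cv2.imwrite(f'pics/{n}1.png',c);print(x0,y0)
E
```

```text
t: 4.62
eef_pos: [577.2, 8.8, 114.9]
tcp_rot: [[-0.997, -0.073, 0.001], [-0.073, 0.997, -0.0], [-0.001, -0.0, -1.0]]
force: [0.6, -0.7, 0.3]
width: 0.354
t4.6 pos [577.2   8.8 114.9] yaw -175.84 tilt [ 0.0013 -0.0002] q [ -3.  18. 104.  -0.  58. -98.] F [ 0.6 -0.7  0.3] w 30.3
top 254.08673490744434 183.33822848899155
189 133
side 276.13690648813906 162.9740200515671
211 112
```

View pics/side1.png

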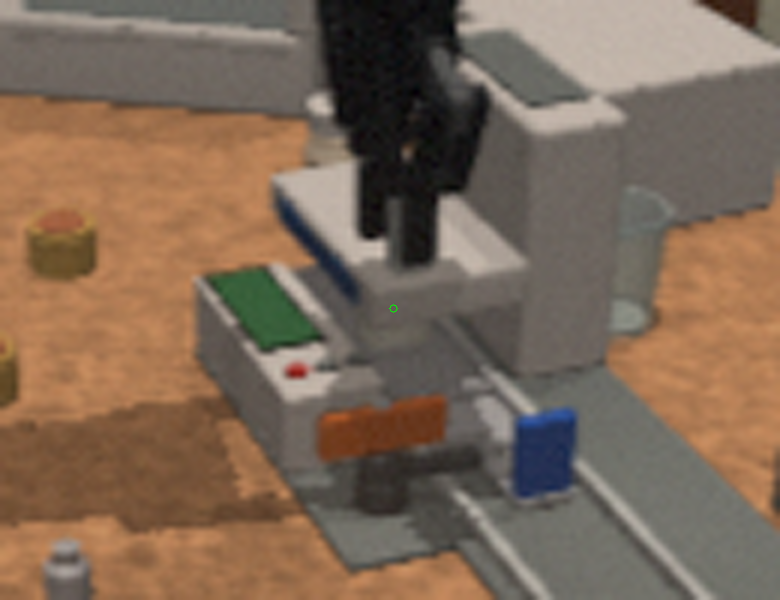

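View pics/top1.png

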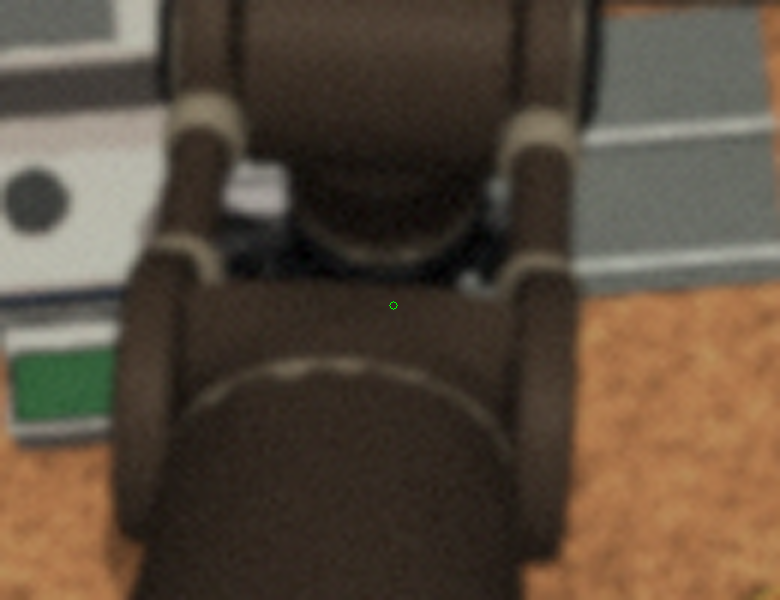

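Run:
```python
from h import *
s=snapshot('side');W=world(s);e=st()
print('knob side',onplane(s,274.2,182.8,48))
q=np.load('top.npy',allow_pickle=True).item()
for a in [(272,149),(273,150),(279,153),(281,154),(280,155),(282,150)]: print(a,W[a[1],a[0]].round(0))
P=W[120:160,265:290].reshape(-1,3)
m=(abs(P[:,0]-577)<40)&(abs(P[:,1]-9)<60)&(P[:,2]>90)&(P[:,2]<170)
P=P[m];print(len(P),P[:,2].min());b=P[P[:,2]<P[:,2].min()+12];print(b.round(0))
i=onplane(s,326.4,295.6,10);print('dish side',i)
```

```text
t4.8 pos [578.3   8.6 116.2] yaw -175.84 tilt [ 0.0045 -0.0003] q [ -3.  18. 104.  -0.  58. -98.] F [-1.1 -0.8  0.2] w 29.9
knob side [575.53187346  16.7328603   48.        ]
(272, 149) [570.  24. 151.]
(273, 150) [574.  26. 146.]
(279, 153) [574. -22. 160.]
(281, 154) [580. -18. 154.]
(280, 155) [579. -15. 150.]
(282, 150) [582. -20. 166.]
115 142.57405196691698
[[565.  26. 153.]
 [567.  24. 154.]
 [570.  26. 153.]
 [573.  25. 153.]
 [576.  25. 152.]
 [565.  28. 149.]
 [567.  23. 151.]
 [570.  24. 151.]
 [573.  24. 150.]
 [576.  26. 149.]
 [564.  24. 149.]
 [566.  21. 150.]
 [569.  23. 148.]
 [574.  26. 146.]
 [576.  26. 146.]
 [567.  24. 145.]
 [570.  23. 145.]
 [573.  26. 143.]
 [567.  -8. 154.]
 [567. -11. 153.]
 [568. -13. 154.]
 [572. -12. 153.]
 [580. -18. 154.]
 [583. -18. 154.]
 [588. -12. 150.]
 [567.  -9. 149.]
 [569. -12. 150.]
 [572. -13. 150.]
 [572. -20. 153.]
 [576. -17. 151.]
 [579. -15. 150.]
 [582. -15. 150.]
 [586. -11. 147.]
 [588. -13. 147.]
 [569. -13. 148.]
 [571. -15. 148.]
 [575. -11. 146.]
 [578. -12. 146.]
 [581. -11. 145.]
 [582. -14. 146.]
 [586. -11. 144.]
 [573. -10. 143.]]
dish side [ 557.48771486 -371.58370793   10.        ]
```

Run:
```python
from h import *
s=snapshot('side');W=world(s)
for v in range(150,176,2): print(v,[tuple(W[v,u].round(0).astype(int)) for u in range(268,292,3)])
```

```text
150 [(np.int64(603), np.int64(161), np.int64(79)), (np.int64(567), np.int64(24), np.int64(148)), (np.int64(576), np.int64(25), np.int64(146)), (np.int64(572), np.int64(-12), np.int64(164)), (np.int64(578), np.int64(-18), np.int64(166)), (np.int64(588), np.int64(-12), np.int64(162)), (np.int64(658), np.int64(149), np.int64(77)), (np.int64(667), np.int64(148), np.int64(77))]
152 [(np.int64(601), np.int64(154), np.int64(76)), (np.int64(608), np.int64(149), np.int64(78)), (np.int64(618), np.int64(148), np.int64(76)), (np.int64(571), np.int64(-13), np.int64(159)), (np.int64(580), np.int64(-12), np.int64(157)), (np.int64(585), np.int64(-20), np.int64(160)), (np.int64(652), np.int64(134), np.int64(78)), (np.int64(662), np.int64(135), np.int64(77))]
154 [(np.int64(596), np.int64(139), np.int64(77)), (np.int64(604), np.int64(136), np.int64(77)), (np.int64(612), np.int64(130), np.int64(79)), (np.int64(571), np.int64(-13), np.int64(153)), (np.int64(578), np.int64(-18), np.int64(154)), (np.int64(588), np.int64(-13), np.int64(151)), (np.int64(648), np.int64(123), np.int64(77)), (np.int64(658), np
[... 3046 characters left out ...]
nt64(51)), (np.int64(585), np.int64(74), np.int64(51)), (np.int64(616), np.int64(140), np.int64(10)), (np.int64(625), np.int64(134), np.int64(12)), (np.int64(635), np.int64(136), np.int64(9)), (np.int64(643), np.int64(129), np.int64(12)), (np.int64(653), np.int64(128), np.int64(11)), (np.int64(659), np.int64(118), np.int64(15))]
174 [(np.int64(573), np.int64(66), np.int64(50)), (np.int64(581), np.int64(63), np.int64(50)), (np.int64(609), np.int64(116), np.int64(17)), (np.int64(622), np.int64(127), np.int64(9)), (np.int64(630), np.int64(121), np.int64(11)), (np.int64(638), np.int64(116), np.int64(12)), (np.int64(648), np.int64(115), np.int64(12)), (np.int64(656), np.int64(109), np.int64(13))]
```

Run:
```python
from h import *
print(r, r.grip_point_offset,[a for a in dir(r) if a[0]!='_'])
```

```text
<Robot object at 0x7faf8c3cc050> 18.700000000000003 ['Unreachable', 'grip_point_offset']
```

```bash
python3 -m crank '[[0.03,[0.001,0.0085,0],0],[0.03,[0,0,0.025],0],[0.03,[0,0,0.025],0],[0.03,[0,0,0],0],[0.03,[0,0,0],0],[0.03,[0,0,0],0]]'
cat > look.py <<'E'
from h import *
import sys
def look(n,name,P,w=(65,50),k=6,mark=True):
    s=snapshot(n);u,v=proj(s,P)
    x0=int(np.clip(u-w[0],0,511-2*w[0]));y0=int(np.clip(v-w[1],0,383-2*w[1]))
    c=cv2.resize(s['image'][y0:y0+2*w[1],x0:x0+2*w[0]],None,fx=k,fy=k,interpolation=cv2.INTER_CUBIC)
    if mark: cv2.circle(c,(int((u-x0+.5)*k),int((v-y0+.5)*k)),4,(0,255,0),1)
    cv2.imwrite(f'pics/{name}.png',c);print(name,x0,y0,k);return s
E
python3 -c "
from look import *
e=st();look('side','side2',e['eef_pos'])"
```

```text
t: 5.32
eef_pos: [575.6, 17.6, 64.9]
tcp_rot: [[-0.997, -0.073, 0.002], [-0.073, 0.997, 0.0], [-0.002, -0.0, -1.0]]
force: [0.3, 0.3, 0.1]
width: 0.354
t5.3 pos [575.6  17.6  64.9] yaw -175.80 tilt [0.0015 0.    ] q [ -3.  22. 106.   0.  52. -97.] F [0.3 0.3 0.1] w 30.2
side2 209 127 6
```

View pics/side2.png

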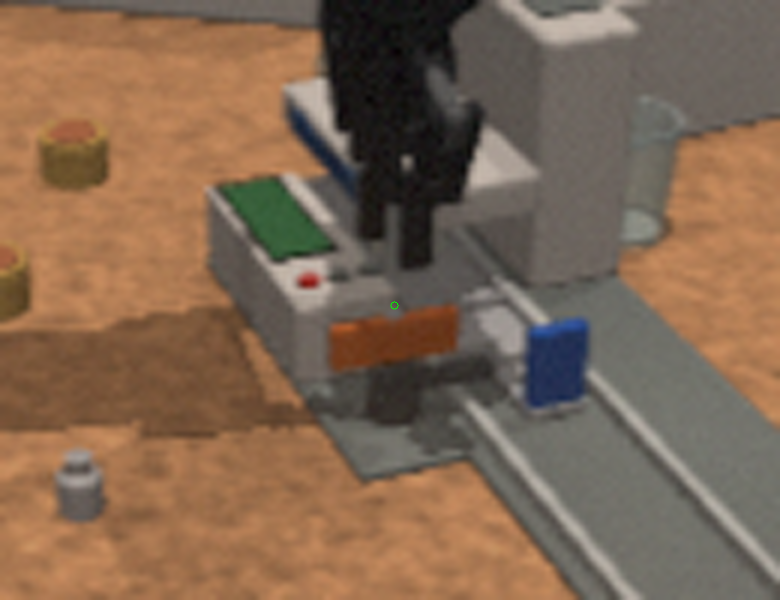

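```bash
python3 -m crank '[[0.03,[0,0,0.006],0],[0.03,[0,0,0.006],0],[0.03,[0,0,0.006],0],[0.03,[0,0,0.004],0],[0.03,[0,0,0],0],[0.03,[0,0,0],0]]'
python3 -c "
from look import *
e=st();look('side','side3',e['eef_pos'])"
```

```text
t: 5.87
eef_pos: [574.3, 17.4, 41.0]
tcp_rot: [[-0.997, -0.073, -0.001], [-0.073, 0.997, 0.0], [0.001, 0.0, -1.0]]
force: [0.1, 0.3, 0.3]
width: 0.347
t5.9 pos [574.3  17.4  41. ] yaw -175.81 tilt [-0.0013  0.0001] q [ -3.  24. 106.   0.  50. -97.] F [0.1 0.3 0.3] w 29.6
side3 208 134 6
```

View pics/side3.png

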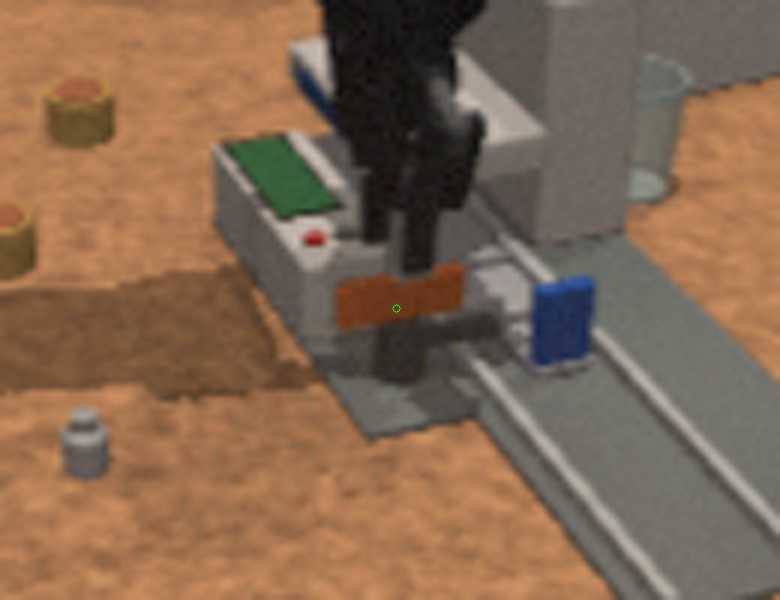

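```bash
python3 -m crank '[[0.0,[0,0,0],0],[0.0,[0,0,0],0],[0.0,[0,0,0],0],[0.0,[0,0,0],0],[0.0,[0,0,0],0],[0.0,[0,0,0],0]]' 60
python3 -c "
from look import *
e=st();look('side','side4',e['eef_pos'])"
```

```text
t: 6.42
eef_pos: [574.9, 17.4, 41.8]
tcp_rot: [[-0.997, -0.073, 0.0], [-0.073, 0.997, 0.0], [-0.0, 0.0, -1.0]]
force: [-0.9, -1.9, -0.3]
width: 0.001
t6.4 pos [574.9  17.4  41.8] yaw -175.80 tilt [0.0002 0.    ] q [ -3.  24. 106.   0.  50. -97.] F [-0.9 -1.9 -0.3] w 0.1
side4 208 134 6
```

View pics/side4.png

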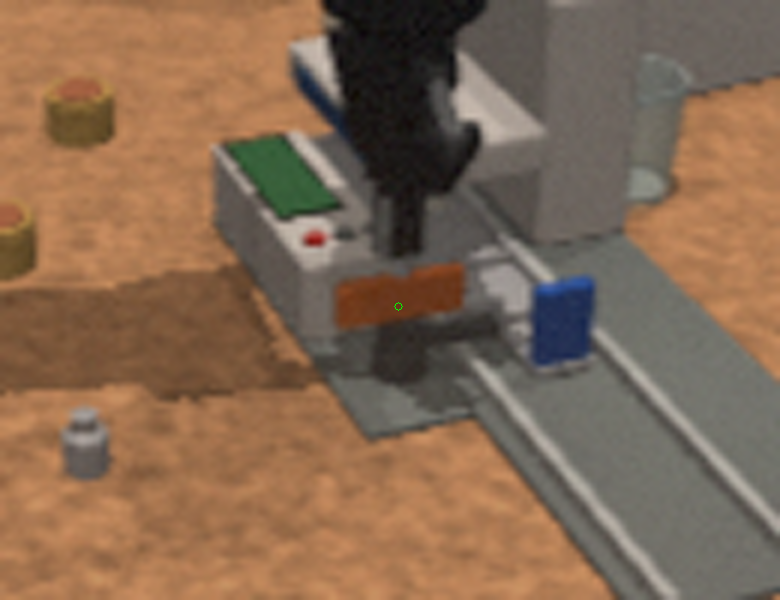

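Run:
```python
from h import *
s=snapshot('side');W=world(s);e=st()
g=s['image'].mean(2)
for u in (271,273,275,277,279):
  for v in range(170,182): 
    p=W[v,u]
    print((u,v),p.round(0).astype(int).tolist(),int(g[v,u]),end=' | ')
  print()
```

```text
t6.5 pos [574.9  17.4  41.7] yaw -175.80 tilt [0.0001 0.    ] q [ -3.  24. 106.   0.  50. -97.] F [ 0.4 -0.4  0.7] w 0.2
(271, 170) [564, 13, 93] 67 | (271, 171) [563, 9, 92] 68 | (271, 172) [564, 11, 88] 68 | (271, 173) [563, 10, 85] 66 | (271, 174) [564, 12, 81] 66 | (271, 175) [564, 12, 78] 69 | (271, 176) [564, 11, 75] 78 | (271, 177) [564, 11, 72] 85 | (271, 178) [579, 57, 41] 92 | (271, 179) [579, 57, 37] 80 | (271, 180) [565, 15, 60] 68 | (271, 181) [565, 13, 58] 63 | 
(273, 170) [567, 3, 98] 41 | (273, 171) [567, 5, 94] 41 | (273, 172) [568, 6, 90] 34 | (273, 173) [568, 5, 87] 41 | (273, 174) [568, 8, 83] 35 | (273, 175) [568, 6, 80] 37 | (273, 176) [568, 6, 77] 36 | (273, 177) [569, 9, 72] 71 | (273, 178) [573, 22, 61] 85 | (273, 179) [571, 16, 62] 84 | (273, 180) [572, 19, 57] 74 | (273, 181) [571, 15, 56] 61 | 
(275, 170) [573, 5, 96] 30 | (275, 171) [573, 5, 93] 24 | (275, 172) [573, 4, 90] 30 | (275, 173) [574, 7, 85] 21 | (275, 174) [573, 5, 83] 31 | (275, 175) [574, 7, 79] 24 | (275, 176) [574, 8, 75] 44 | (275, 177) [575, 10, 70] 71 | (275, 178) [579, 20, 61] 78 | (275, 179) [577, 15, 61] 82 | (275, 180) [577, 14, 59] 73 | (275, 181) [577, 13, 56] 63 | 
(277, 170) [578, 4, 96] 24 | (277, 171) [580, 7, 90] 25 | (277, 172) [580, 9, 86] 30 | (277, 173) [579, 5, 85] 27 | (277, 174) [579, 5, 82] 29 | (277, 175) [580, 6, 78] 24 | (277, 176) [582, 14, 70] 53 | (277, 177) [615, 105, 12] 78 | (277, 178) [608, 87, 19] 76 | (277, 179) [585, 20, 57] 73 | (277, 180) [584, 17, 55] 68 | (277, 181) [583, 14, 54] 59 | 
(279, 170) [634, 144, 13] 76 | (279, 171) [632, 137, 13] 77 | (279, 172) [630, 132, 12] 81 | (279, 173) [629, 126, 12] 77 | (279, 174) [628, 125, 9] 84 | (279, 175) [624, 113, 13] 76 | (279, 176) [623, 110, 11] 87 | (279, 177) [620, 101, 13] 85 | (279, 178) [590, 18, 60] 79 | (279, 179) [588, 13, 60] 75 | (279, 180) [589, 15, 56] 66 | (279, 181) [589, 16, 52] 63 |
```

```bash
python3 -m crank '[[0.03,[0,0,0],0],[0.03,[0,0,0],0],[0.03,[0,0,0],0],[0.03,[0,0,0],0],[0.03,[0,0,0.005],0],[0.03,[0,0,0.005],0],[0.03,[0,0,0.005],0],[0.03,[0,0,0.005],0],[0.03,[0,0,0.004],0],[0.03,[0,0,0],0],[0.03,[0,0,0],0]]'
python3 -c "
from look import *
e=st();look('side','side5',e['eef_pos'])"
```

```text
t: 7.43
eef_pos: [574.3, 17.4, 17.0]
tcp_rot: [[-0.997, -0.073, -0.001], [-0.073, 0.997, 0.0], [0.001, 0.0, -1.0]]
force: [-0.2, -0.1, 0.2]
width: 0.352
t7.4 pos [574.3  17.4  17. ] yaw -175.80 tilt [-0.0012  0.0001] q [ -3.  26. 107.   0.  47. -97.] F [-0.2 -0.1  0.2] w 30.1
side5 208 142 6
```

View pics/side5.png

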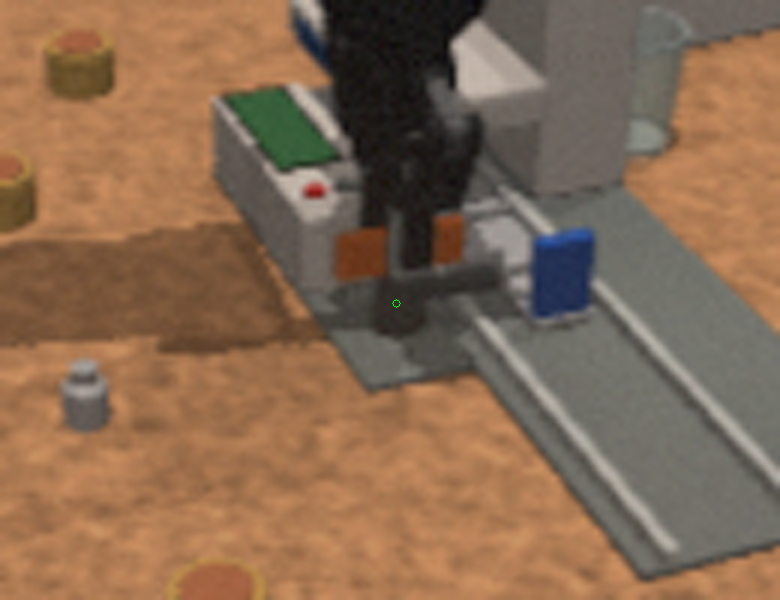

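```bash
python3 -m crank '[[0.0,[0,0,0],0],[0.0,[0,0,0],0],[0.0,[0,0,0],0],[0.0,[0,0,0],0],[0.0,[0,0,0],0]]' 60
python3 -c "
from look import *
e=st()"
```

```text
t: 7.9
eef_pos: [575.1, 17.6, 18.2]
tcp_rot: [[-0.997, -0.073, 0.001], [-0.073, 0.997, 0.0], [-0.001, 0.0, -1.0]]
force: [-1.0, 0.1, 3.4]
width: 0.088
t7.9 pos [575.1  17.6  18.2] yaw -175.82 tilt [0.0005 0.0002] q [ -3.  26. 107.   0.  47. -97.] F [-1.   0.1  3.4] w 7.5
```

```bash
python3 -m crank '[[0.0,[0,0,0],6],[0.0,[0,0,0],6],[0.0,[0,0,0],6],[0.0,[0,0,0],6],[0.0,[0,0,0],6],[0.0,[0,0,0],6],[0.0,[0,0,0],6],[0.0,[0,0,0],6]]'
python3 -m crank '[[0.0,[0,0,0],6],[0.0,[0,0,0],6],[0.0,[0,0,0],6],[0.0,[0,0,0],6],[0.0,[0,0,0],6],[0.0,[0,0,0],6],[0.0,[0,0,0],6],[0.0,[0,0,0],6],[0.0,[0,0,0],3],[0.0,[0,0,0],0],[0.0,[0,0,0],0],[0.0,[0,0,0],0]]'
python3 -c "
from look import *
e=st();print(e['moment']);look('side','side6',e['eef_pos'])"
```

```text
t: 8.57
eef_pos: [575.5, 18.8, 18.1]
tcp_rot: [[-0.718, 0.696, 0.002], [0.696, 0.718, 0.002], [0.0, 0.003, -1.0]]
force: [-1.0, 4.3, 1.9]
width: 0.089
t: 9.57
eef_pos: [576.9, 19.3, 18.2]
tcp_rot: [[0.085, 0.996, 0.005], [0.996, -0.085, 0.003], [0.003, 0.004, -1.0]]
force: [2.2, 5.8, -0.2]
width: 0.085
t9.6 pos [576.9  19.3  18.2] yaw 85.12 tilt [0.0046 0.0029] q [ -3.  26. 107.   0.  47.   2.] F [ 2.2  5.8 -0.2] w 7.2
[ 0.97973642 -0.43012179  0.00759598]
side6 209 141 6
```

View pics/side6.png

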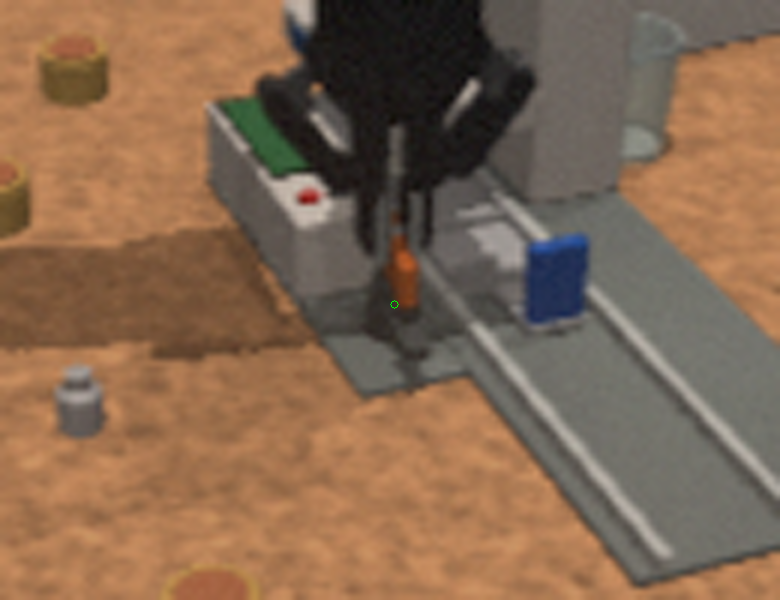

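The knob's wings now point along the slide at (403,270) in this view, and tool yaw has turned 99°. Releasing and raising.

```bash
python3 -m crank '[[0.03,[0,0,0],0],[0.03,[0,0,0],0],[0.03,[0,0,0],0],[0.03,[0,0,0],0],[0.03,[0,0,-0.02],0],[0.03,[0,0,-0.025],0],[0.03,[0,0,-0.025],0],[0.03,[0,0,-0.02],0],[0.03,[0,0,0],0],[0.03,[0,0,0],0]]'
python3 - <<'E'
from look import *
e=st()
sc=np.load('scan.npy')
def S(x,y):
    c,sn=np.cos(sc[2]),np.sin(sc[2]);return np.array([c*x-sn*y+sc[0],sn*x+c*y+sc[1]])
s=snapshot('side');hs=cv2.cvtColor(s['image'],cv2.COLOR_BGR2HSV)
m=cv2.inRange(hs,(105,150,60),(130,255,255));n,l,stt,c=cv2.connectedComponentsWithStats(m)
W=world(s)
for i in range(1,n):
    if stt[i,4]>15: print(stt[i],c[i],np.median(W[l==i],0).round(1))
    if 20<stt[i,4]<100:
        ys,xs=np.where(l==i)
        a=W[l==i];print(a.min(0),a.max(0))
        t=ys.min();print('top edge pts',onplane(s,xs.mean(),t,54))
E
```

```text
t: 10.45
eef_pos: [576.1, 17.1, 109.2]
tcp_rot: [[0.084, 0.996, 0.003], [0.996, -0.084, -0.0], [-0.0, 0.003, -1.0]]
force: [0.1, -0.3, -0.3]
width: 0.352
t10.4 pos [576.1  17.1 109.2] yaw 85.18 tilt [ 0.0034 -0.0003] q [ -3.  18. 105.  -0.  57.   2.] F [ 0.1 -0.3 -0.3] w 30.1
[298 181   9  11  45] [301.26666667 184.8       ] [647.2  -7.5  45.7]
[ 285.23568003 -826.47172826   22.6178573 ] [663.48056079  -3.51086398 582.02305432]
top edge pts [648.14185201  -5.37963161  54.        ]
[308 282  38  28 776] [326.2435567  295.49484536] [ 560.7 -365.7    3.3]
```

```bash
python3 -m crank '[[0.03,[0,0,0],7],[0.03,[0,0,0],7],[0.03,[0,0,0],7],[0.03,[0,0,0],7],[0.03,[0,0,0],7],[0.03,[0,0,0],7],[0.03,[0,0,0],7],[0.03,[0,0,0],7],[0.03,[0,0,0],7],[0.03,[0,0,0],7],[0.03,[0,0,0],7],[0.03,[0,0,0],3.8],[0.03,[0,0,0],0],[0.03,[0,0,0],0]]'
python3 -c "
from h import *
st();togo(648.5,-2.6,50)"
```

```text
t: 11.67
eef_pos: [573.3, 17.4, 105.8]
tcp_rot: [[0.997, 0.078, -0.003], [0.078, -0.997, 0.0], [-0.003, -0.0, -1.0]]
force: [-0.4, -0.1, 0.6]
width: 0.352
t11.7 pos [573.3  17.4 105.8] yaw 4.50 tilt [-0.0035  0.0001] q [ -3.  19. 105.  -0.  57.  83.] F [-0.4 -0.1  0.6] w 30.1
tool shift mm [73.6 25.9 55.6]
```

```bash
python3 -m crank '[[0.03,[0.025,0.009,0],0],[0.03,[0.024,0.009,0],0],[0.03,[0.024,0.008,0],0],[0.03,[0,0,0.03],0],[0.03,[0,0,0.026],0],[0.03,[0,0,0],0],[0.03,[0,0,0],0],[0.03,[0,0,0],0],[0.03,[0,0,0],0]]'
python3 -c "
from look import *
e=st();togo(648.5,-2.6,4);look('side','side7',e['eef_pos'])"
```

```text
t: 12.42
eef_pos: [650.9, -2.9, 53.5]
tcp_rot: [[0.997, 0.077, 0.003], [0.077, -0.997, -0.0], [0.003, 0.0, -1.0]]
force: [0.6, 0.6, 0.4]
width: 0.349
t12.4 pos [650.9  -2.9  53.5] yaw 4.43 tilt [ 0.003  -0.0002] q [-4. 30. 95.  0. 55. 81.] F [0.6 0.6 0.4] w 29.8
tool shift mm [-2.5 -0.5 49.5]
side7 236 130 6
```

View pics/side7.png

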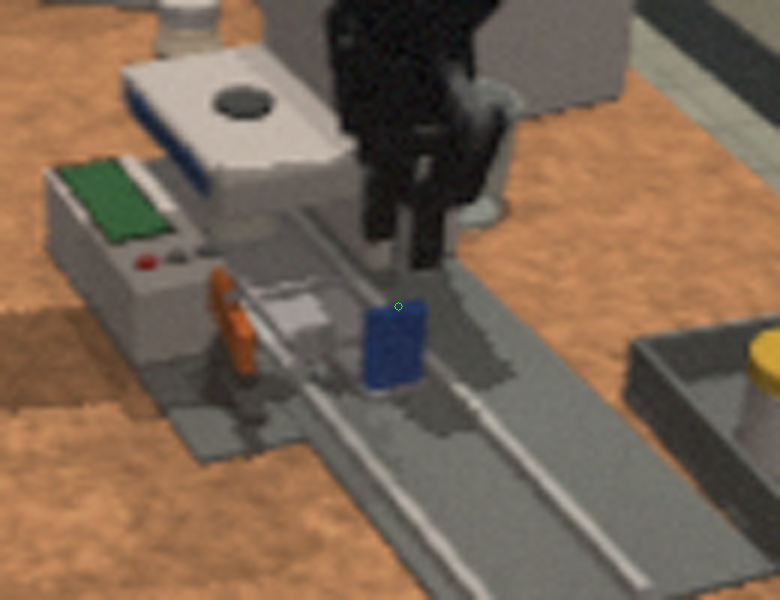

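The fingers straddle the blue tab at (395,340), aligned in x and y, with the knob wings clear at (232,320). Lowering.

```bash
python3 -m crank '[[0.03,[-0.001,0,0.01],0],[0.03,[0,0,0.01],0],[0.03,[0,0,0.01],0],[0.03,[0,0,0.008],0],[0.03,[0,0,0.008],0],[0.03,[0,0,0],0],[0.03,[0,0,0],0]]'
python3 -m crank '[[0.0,[0,0,0],0],[0.0,[0,0,0],0],[0.0,[0,0,0],0],[0.0,[0,0,0],0],[0.0,[0,0,0],0]]' 70
python3 -c "
from look import *
e=st();look('side','side8',e['eef_pos'])"
```

```text
t: 13.05
eef_pos: [647.6, -2.9, 4.3]
tcp_rot: [[0.997, 0.077, -0.002], [0.077, -0.997, 0.0], [-0.002, -0.0, -1.0]]
force: [-0.7, -0.7, 0.3]
width: 0.351
t: 13.47
eef_pos: [649.2, -3.7, 6.3]
tcp_rot: [[0.997, 0.077, 0.001], [0.077, -0.997, -0.001], [0.001, 0.001, -1.0]]
force: [0.9, -3.5, 0.0]
width: 0.096
t13.5 pos [649.2  -3.7   6.3] yaw 4.41 tilt [ 0.0013 -0.0009] q [-4. 34. 96. -0. 50. 81.] F [ 0.9 -3.5  0. ] w 8.2
side8 235 144 6
```

View pics/side8.png

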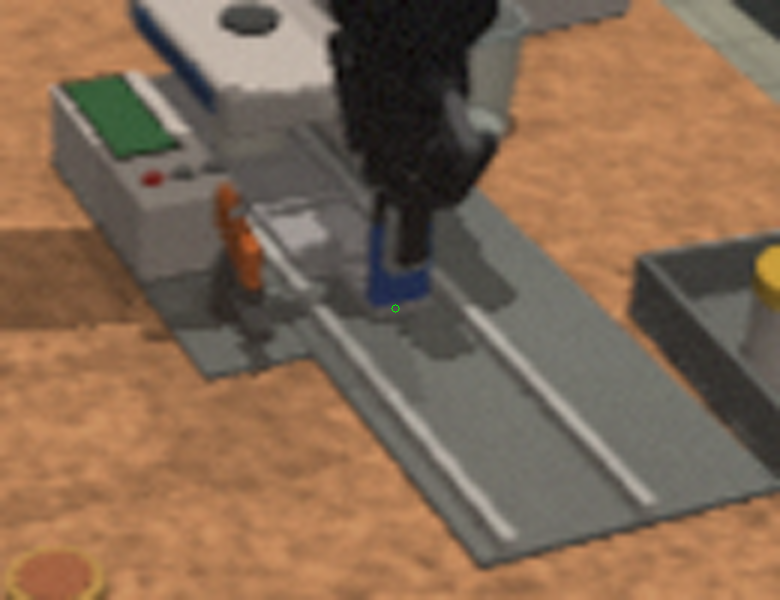

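```bash
python3 -m crank '[[0.0,[0,0.006,0],0],[0.0,[0,0.008,0],0],[0.0,[0,0.008,0],0],[0.0,[0,0.01,0],0],[0.0,[0,0.01,0],0],[0.0,[0,0.01,0],0],[0.0,[0,0.01,0],0],[0.0,[0,0.01,0],0],[0.0,[0,0.01,0],0],[0.0,[0,0.01,0],0],[0.0,[0,0.01,0],0],[0.0,[0,0.01,0],0],[0.0,[0,0.01,0],0],[0.0,[0,0.01,0],0],[0.0,[0,0.01,0],0],[0.0,[0,0.01,0],0],[0.0,[0,0.008,0],0],[0.0,[0,0,0],0],[0.0,[0,0,0],0]]'
python3 -c "
from look import *
e=st();look('side','side9',e['eef_pos'])"
```

```text
t: 15.1
eef_pos: [661.6, -164.4, 6.2]
tcp_rot: [[0.997, 0.076, 0.002], [0.076, -0.997, -0.002], [0.002, 0.002, -1.0]]
force: [1.2, -1.6, 4.9]
width: 0.099
t15.1 pos [ 661.6 -164.4    6.2] yaw 4.36 tilt [ 0.0019 -0.0018] q [-18.  36.  91.  -0.  52.  68.] F [ 1.2 -1.6  4.9] w 8.4
side9 263 177 6
```

View pics/side9.png

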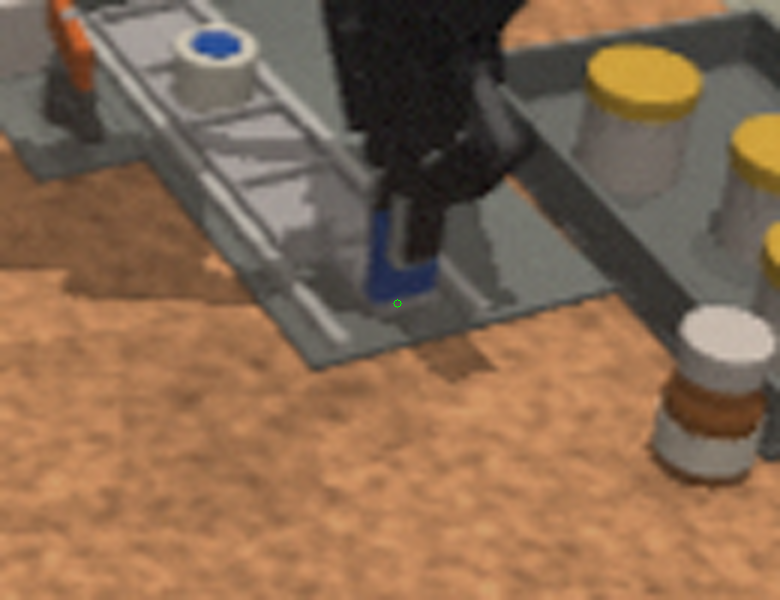

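```bash
python3 -m crank '[[0.0,[0,0.002,0],0],[0.0,[0,0.002,0],0],[0.0,[0,0.001,0],0],[0.0,[0,0,0],0]]'
python3 -m crank '[[0.03,[0,0,0],0],[0.03,[0,0,0],0],[0.03,[0,0,0],0],[0.03,[0,0,0],0],[0.03,[0,0,-0.02],0],[0.03,[0,0,-0.03],0],[0.03,[0,0,-0.03],0],[0.03,[0,0,-0.03],0],[0.03,[0,0,-0.03],0],[0.03,[-0.03,0.03,0],0],[0.03,[-0.03,0.03,0],0],[0.03,[-0.03,0.03,0],0],[0.03,[-0.03,0.03,0],0],[0.03,[-0.03,0.03,0],0],[0.03,[0,0,0],0],[0.03,[0,0,0],0]]'
python3 - <<'E'
from look import *;from tins import tins
e=st()
P=[640,-80,20]
look('side','side10',P,w=(60,45));s=look('top','top10',P,w=(65,45))
q=snapshot('top');hs=cv2.cvtColor(q['image'],cv2.COLOR_BGR2HSV)
for n in('top','side'):
    q=snapshot(n);hs=cv2.cvtColor(q['image'],cv2.COLOR_BGR2HSV)
    m=cv2.inRange(hs,(105,130,60),(130,255,255));nn,l,stt,c=cv2.connectedComponentsWithStats(m);W=world(q)
    for i in range(1,nn):
        if stt[i,4]>5 and 500<np.median(W[l==i],0)[0]<750: print(stt[i],c[i].round(1),np.median(W[l==i],0).round(1),onplane(q,*c[i],40).round(1),onplane(q,*c[i],54).round(1))
    for t in tins(q): print(n,t)
E
```

```text
t: 15.48
eef_pos: [661.8, -167.2, 6.2]
tcp_rot: [[0.997, 0.077, 0.001], [0.077, -0.997, 0.0], [0.001, 0.0, -1.0]]
force: [1.0, 1.4, 4.9]
width: 0.097
t: 16.82
eef_pos: [523.7, -327.2, 145.2]
tcp_rot: [[0.997, 0.072, -0.001], [0.072, -0.997, 0.001], [-0.001, -0.001, -1.0]]
force: [0.2, -0.1, 0.1]
width: 0.351
t16.8 pos [ 523.7 -327.2  145.2] yaw 4.14 tilt [-0.0009  0.0008] q [-36.  20.  97.   0.  62.  50.] F [ 0.2 -0.1  0.1] w 30.0
side10 248 160 6
top10 219 124 6
[312 155   5  10  35] [314.1 159.6] [ 661.3 -164.2   52.3] [ 664.3 -166.5   40. ] [ 660.2 -164.3   54. ]
[254 163   6   6  29] [256.4 165.7] [646.2   3.6  40.2] [647.    2.4  40. ] [643.1   2.4  54. ]
[374 184  12   5  37] [380.2 185.5] [ 592.  -365.     4.6] [ 585.6 -354.5   40. ] [ 582.5 -349.8   54. ]
[368 188  21  21 197] [376.6 200.7] [ 542.6 -342.7    3.6] [ 541.1 -341.2   40. ] [ 538.6 -336.7   54. ]
top ([248, 191, 7, 4, 27], array([251.1, 192.4]), array([569.6,  18.3,  29.9]), array([ 7., 18.]))
top ([258, 190, 11, 4, 39], array([263.4, 191.7]), array([572.3, -17.4,  26.2]), array([11., 29.]))
top ([139, 216, 14, 14
[... 818 characters left out ...]
 7, 72], array([220.2, 150. ]), array([479.1, 315. ,  25.6]), array([38., 37.]))
side ([243, 162, 30, 26, 242], array([257.7, 177.9]), array([546.4,  85.8,  31. ]), array([ 53., 169.]))
side ([201, 167, 12, 9, 98], array([206.5, 171.1]), array([408.7, 180.4,  25.5]), array([37., 42.]))
side ([270, 188, 10, 13, 79], array([274.6, 193.5]), array([569.7,  -5.3,  26.7]), array([17., 55.]))
side ([218, 202, 8, 7, 44], array([221.3, 205.2]), array([416.1, -13.6,  22.7]), array([20., 18.]))
side ([235, 235, 17, 14, 202], array([243.3, 241.6]), array([ 434.7, -180.2,   26. ]), array([39., 41.]))
side ([265, 294, 21, 20, 330], array([274.9, 303.4]), array([ 447.5, -374.2,   26.4]), array([39., 40.]))
```

View pics/side10.png

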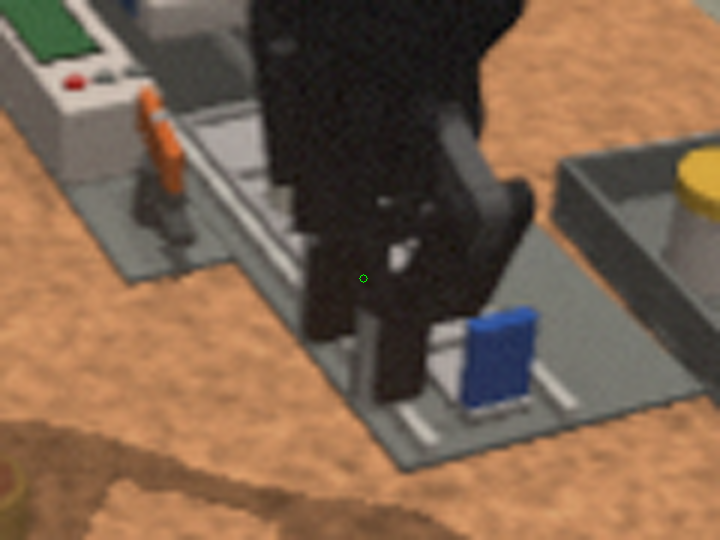

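View pics/top10.png

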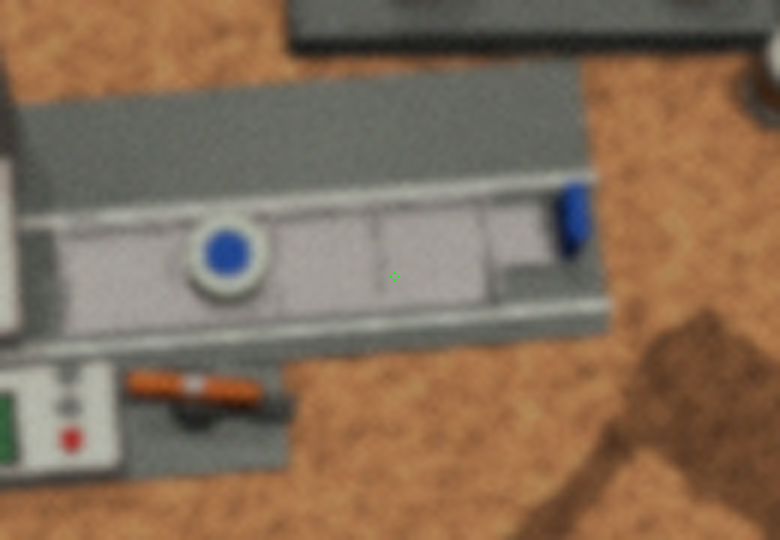

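The carriage is out: the tab is at (572,220) in the top crop and the puck is at (228,252) in cell 3. Next I turn the jaws along scanner x to take the puck.

```bash
python3 -m crank '[[0.06,[0,0,-0.01],-7],[0.06,[0,0,-0.01],-7],[0.06,[0,0,0],-7],[0.06,[0,0,0],-7],[0.06,[0,0,0],-7],[0.06,[0,0,0],-7],[0.06,[0,0,0],-7],[0.06,[0,0,0],-7],[0.06,[0,0,0],-7],[0.06,[0,0,0],-7],[0.06,[0,0,0],-7],[0.06,[0,0,0],-7],[0.06,[0,0,0],-6],[0.06,[0,0,0],0],[0.06,[0,0,0],0]]'
python3 - <<'E'
from h import *
st();togo(648,1.5)
s=snapshot('top')
for p in [(434,255),(328,262)]: print(onplane(s,p[0]/6+219-.4,p[1]/6+124-.4,15).round(1))
print(onplane(s,228/6+219-.4,252/6+124-.4,40))
q=snapshot('side')
for i,(cx,cy) in enumerate([(146,0)]): pass
a=q['image'];cv2.imwrite('pics/s11.png',cv2.resize(a[130:260,220:400],None,fx=4,fy=4,interpolation=cv2.INTER_CUBIC))
E
```

```text
t: 18.32
eef_pos: [526.4, -324.6, 165.6]
tcp_rot: [[-0.076, 0.997, -0.0], [0.997, 0.076, 0.0], [0.0, -0.0, -1.0]]
force: [-0.8, -0.5, 0.0]
width: 0.702
t18.3 pos [ 526.4 -324.6  165.6] yaw 94.35 tilt [-0.0001  0.0002] q [-36.  19.  96.   0.  65. -40.] F [-0.8 -0.5  0. ] w 60.0
tool shift mm [315.9 146.    0. ]
[ 652.  -100.5   15. ]
[648.8 -47.8  15. ]
[647.35408273   1.87092519  40.        ]
```

View pics/s11.png

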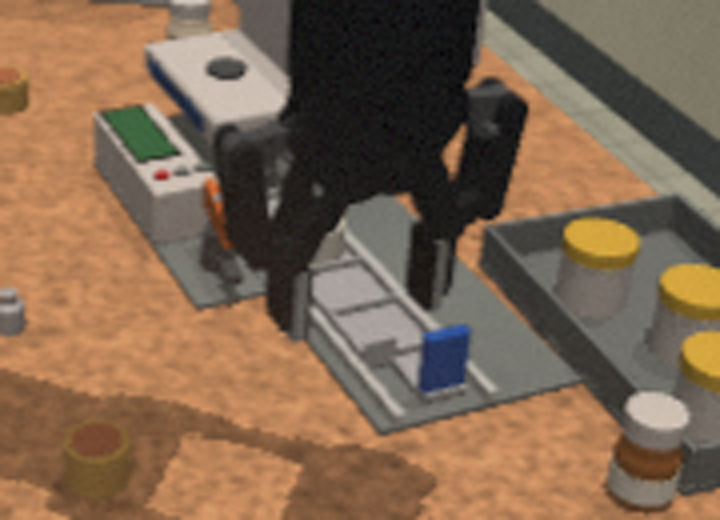

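```bash
python3 -m crank '[[0.06,[0.035,0.016,0],0],[0.06,[0.035,0.016,0],0],[0.06,[0.035,0.016,0],0],[0.06,[0.035,0.016,0],0],[0.06,[0.035,0.016,0],0],[0.06,[0.035,0.016,0],0],[0.06,[0.035,0.016,0],0],[0.06,[0.035,0.016,0],0],[0.06,[0.035,0.017,0],0],[0.06,[0,0,0.03],0],[0.06,[0,0,0.03],0],[0.06,[0,0,0.03],0],[0.06,[0,0,0.02],0],[0.06,[0,0,0],0],[0.06,[0,0,0],0],[0.06,[0,0,0],0],[0.06,[0,0,0],0]]'
python3 -c "
from look import *
e=st();togo(647.5,1,-8);look('side','side12',e['eef_pos'])"
```

```text
t: 19.83
eef_pos: [648.3, -0.7, 58.2]
tcp_rot: [[-0.076, 0.997, 0.005], [0.997, 0.076, -0.0], [-0.001, 0.004, -1.0]]
force: [0.9, 0.6, -0.5]
width: 0.704
t19.8 pos [648.3  -0.7  58.2] yaw 94.37 tilt [ 0.0045 -0.0003] q [-4. 29. 96.  0. 55. -8.] F [ 0.9  0.6 -0.5] w 60.1
tool shift mm [ 1.8 -1.  66.2]
side12 235 128 6
```

View pics/side12.png

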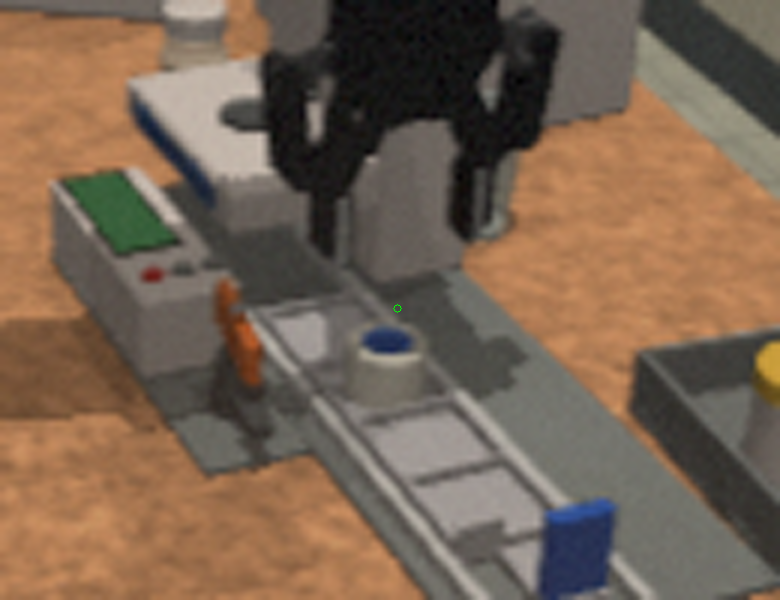

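```bash
python3 -c "
from h import *
s=snapshot('side');print(onplane(s,299.3,184.8,40))
for u in (291,313): 
  W=world(s)
  print([(v,W[v,u].round(0).tolist()) for v in range(164,172)])"
python3 -m crank '[[0.06,[0.001,-0.001,0.012],0],[0.06,[0,0,0.012],0],[0.06,[0,0,0.012],0],[0.06,[0,0,0.012],0],[0.06,[0,0,0.01],0],[0.06,[0,0,0.005],0],[0.06,[0,0,0],0],[0.06,[0,0,0],0],[0.06,[0,0,0],0]]'
python3 -c "
from look import *
e=st();look('side','side13',e['eef_pos'])"
```

```text
[644.5058324  -1.6744431  40.       ]
[(164, [611.0, -14.0, 118.0]), (165, [611.0, -15.0, 115.0]), (166, [611.0, -15.0, 112.0]), (167, [612.0, -14.0, 109.0]), (168, [612.0, -14.0, 106.0]), (169, [611.0, -16.0, 104.0]), (170, [612.0, -15.0, 100.0]), (171, [613.0, -12.0, 96.0])]
[(164, [678.0, -9.0, 105.0]), (165, [679.0, -8.0, 102.0]), (166, [679.0, -9.0, 99.0]), (167, [679.0, -9.0, 95.0]), (168, [754.0, 146.0, -0.0]), (169, [751.0, 140.0, -1.0]), (170, [747.0, 131.0, 1.0]), (171, [746.0, 127.0, -0.0])]
t: 20.68
eef_pos: [645.6, 0.4, -7.0]
tcp_rot: [[-0.077, 0.997, 0.001], [0.997, 0.077, -0.0], [-0.0, 0.001, -1.0]]
force: [0.3, 0.1, -0.1]
width: 0.702
t20.7 pos [ 6.456e+02  4.000e-01 -7.000e+00] yaw 94.40 tilt [ 0.001  -0.0001] q [-4. 34. 97.  0. 49. -8.] F [ 0.3  0.1 -0.1] w 60.0
side13 233 148 6
```

View pics/side13.png

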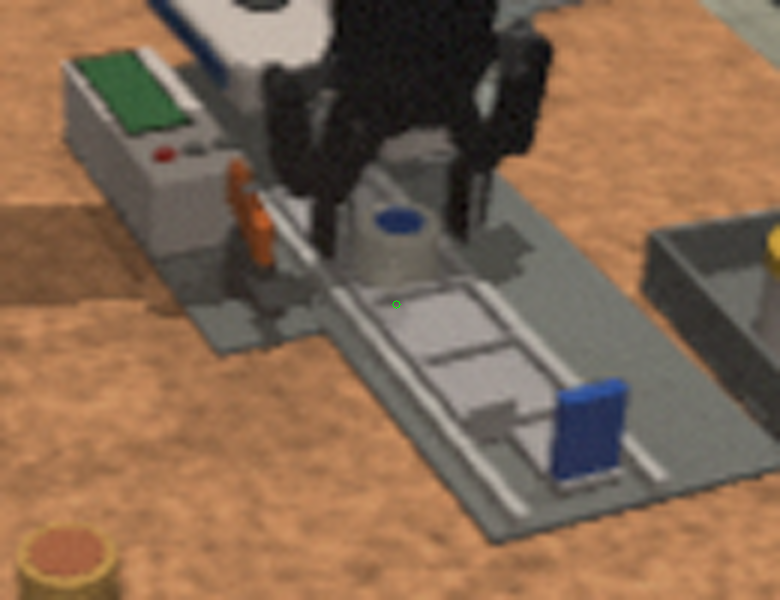

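```bash
python3 -m crank '[[0.06,[0,0,0.005],0],[0.06,[0,0,0],0],[0.0,[0,0,0],0],[0.0,[0,0,0],0],[0.0,[0,0,0],0],[0.0,[0,0,0],0],[0.0,[0,0,0],0]]' 60
python3 -m crank '[[0.0,[0,0,-0.01],0],[0.0,[0,0,-0.02],0],[0.0,[0,0,-0.03],0],[0.0,[0,0,-0.03],0],[0.0,[0,0,0],0],[0.0,[0,0,0],0]]'
python3 -c "
from look import *
e=st();look('side','side14',e['eef_pos']);togo(559.5,-366)"
```

```text
t: 21.32
eef_pos: [646.5, 0.4, -10.7]
tcp_rot: [[-0.077, 0.997, 0.003], [0.997, 0.077, -0.0], [-0.0, 0.003, -1.0]]
force: [0.5, -0.2, 5.0]
width: 0.447
t: 21.82
eef_pos: [647.0, 0.3, 80.5]
tcp_rot: [[-0.077, 0.997, 0.005], [0.997, 0.077, -0.0], [-0.001, 0.005, -1.0]]
force: [-0.4, -0.5, -2.4]
width: 0.447
t21.8 pos [6.47e+02 3.00e-01 8.05e+01] yaw 94.40 tilt [ 0.0051 -0.0004] q [-4. 27. 96. -0. 57. -8.] F [-0.4 -0.5 -2.4] w 38.2
side14 235 121 6
tool shift mm [-358.8 -113.3   -0. ]
```

View pics/side14.png

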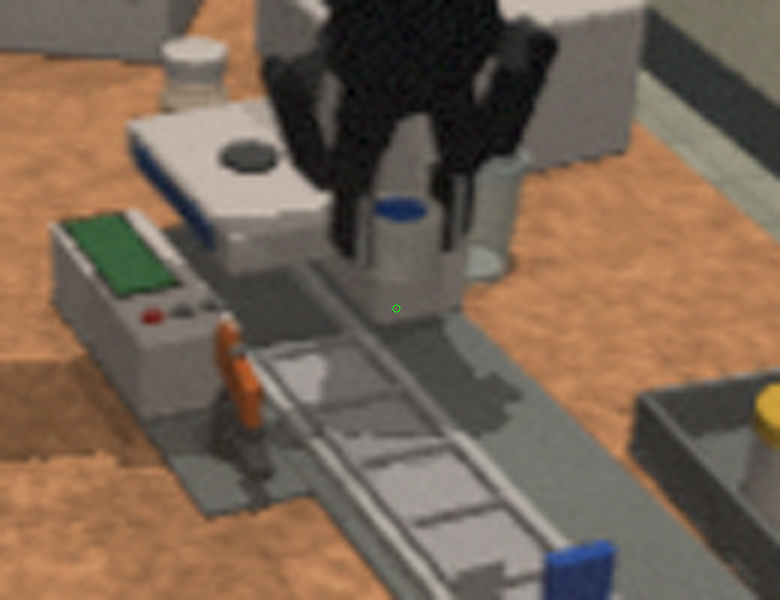

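```bash
python3 -m crank '[[0.0,[-0.03,-0.0095,-0.01],0],[0.0,[-0.03,-0.0095,0],0],[0.0,[-0.03,-0.0095,0],0],[0.0,[-0.03,-0.0095,0],0],[0.0,[-0.03,-0.0095,0],0],[0.0,[-0.03,-0.0095,0],0],[0.0,[-0.03,-0.0095,0],0],[0.0,[-0.03,-0.0095,0],0],[0.0,[-0.03,-0.0095,0],0],[0.0,[-0.03,-0.0095,0],0],[0.0,[-0.03,-0.0095,0],0],[0.0,[-0.03,-0.0095,0],0],[0.0,[0,0,0],0],[0.0,[0,0,0],0],[0.0,[0,0,0],0]]'
python3 -c "
from look import *
e=st();togo(559.5,-367,-19);look('side','side15',e['eef_pos'])"
```

```text
t: 23.12
eef_pos: [557.3, -365.9, 85.3]
tcp_rot: [[-0.076, 0.997, -0.003], [0.997, 0.076, 0.003], [0.004, -0.003, -1.0]]
force: [-0.5, 0.9, -1.4]
width: 0.444
t23.1 pos [ 557.3 -365.9   85.3] yaw 94.35 tilt [-0.0034  0.0033] q [-37.  29.  92.   0.  59. -41.] F [-0.5  0.9 -1.4] w 38.0
tool shift mm [ -1.6   2.4 104.3]
side15 263 216 6
```

View pics/side15.png

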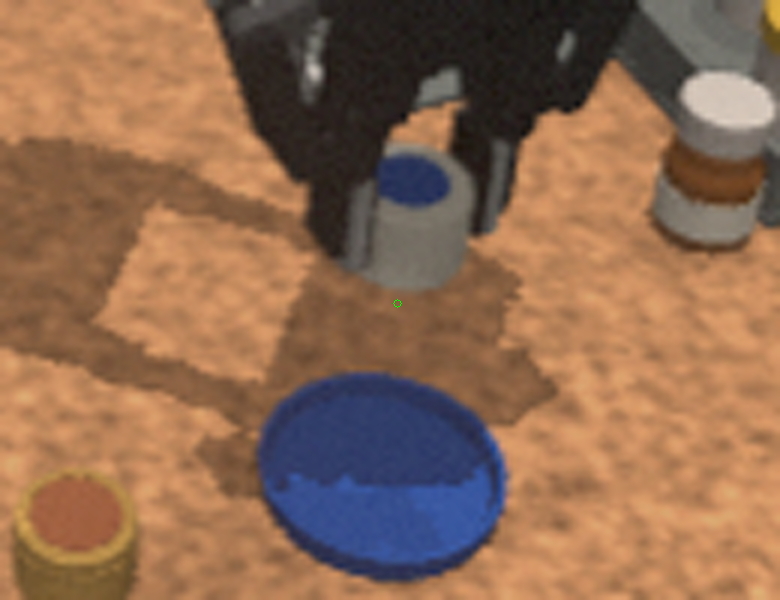

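```bash
python3 -m crank '[[0.0,[-0.001,0.001,0.02],0],[0.0,[0,0.001,0.02],0],[0.0,[0,0,0.02],0],[0.0,[0,0,0.02],0],[0.0,[0,0,0.01],0],[0.0,[0,0,0.006],0],[0.0,[0,0,0.004],0],[0.0,[0,0,0.002],0],[0.0,[0,0,0],0],[0.0,[0,0,0],0]]'
python3 -c "
from look import *
e=st();look('side','side16',e['eef_pos'])"
```

```text
t: 24.0
eef_pos: [561.9, -368.6, -13.2]
tcp_rot: [[-0.077, 0.997, 0.002], [0.997, 0.077, -0.001], [-0.001, 0.002, -1.0]]
force: [-0.3, 0.8, -0.4]
width: 0.448
t24.0 pos [ 561.9 -368.6  -13.2] yaw 94.40 tilt [ 0.0016 -0.0012] q [-37.  37.  93.   0.  50. -41.] F [-0.3  0.8 -0.4] w 38.2
side16 261 251 6
```

View pics/side16.png

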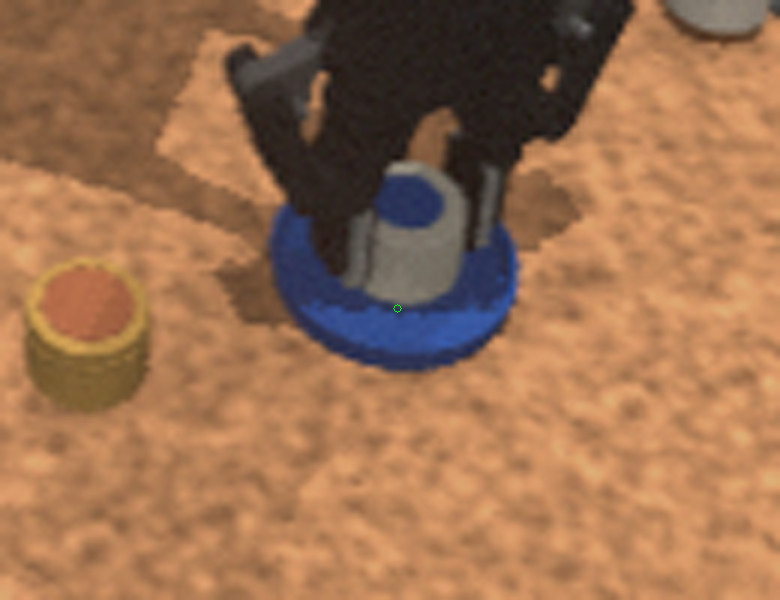

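```bash
python3 -m crank '[[0.0,[0,0,0.002],0],[0.0,[0,0,0.002],0],[0.0,[0,0,0.002],0],[0.0,[0,0,0],0],[0.0,[0,0,0],0]]'
python3 -m crank '[[0.052,[0,0,0],0],[0.052,[0,0,0],0],[0.052,[0,0,0],0],[0.052,[0,0,0],0]]'
python3 -m crank '[[0.055,[0,0,-0.01],0],[0.06,[0,0,-0.025],0],[0.06,[0,0,-0.03],0],[0.06,[0,0,-0.03],0],[0.06,[0,0,-0.02],0],[0.06,[-0.03,-0.03,0],0],[0.06,[0,-0.03,0],0],[0.06,[0,-0.03,0],0],[0.06,[0,0,0],0],[0.06,[0,0,0],0]]'
python3 - <<'E'
from look import *;from tins import tins
e=st();look('side','side17',[560,-366,10])
for n in('top','side'):
    q=snapshot(n)
    for t in tins(q,box=((350,600),(-480,420))): print(n,t)
E
```

```text
t: 24.47
eef_pos: [561.5, -368.6, -18.7]
tcp_rot: [[-0.077, 0.997, 0.001], [0.997, 0.077, -0.0], [-0.001, 0.001, -1.0]]
force: [-1.6, 0.6, 5.5]
width: 0.446
t: 24.8
eef_pos: [560.9, -368.0, -20.6]
tcp_rot: [[-0.077, 0.997, -0.0], [0.997, 0.077, 0.0], [0.0, -0.0, -1.0]]
force: [-0.4, 0.3, -0.1]
width: 0.603
t: 25.63
eef_pos: [472.7, -404.5, 95.1]
tcp_rot: [[-0.074, 0.997, -0.0], [0.997, 0.074, 0.0], [0.0, -0.0, -1.0]]
force: [-0.2, 0.2, 0.4]
width: 0.702
t25.6 pos [ 472.7 -404.5   95.1] yaw 94.27 tilt [-0.0001  0.0004] q [-45.  24.  98.   0.  57. -49.] F [-0.2  0.2  0.4] w 59.9
side17 261 243 6
top ([377, 188, 14, 14, 150], array([383.3, 194.5]), array([ 561. , -364.8,   30. ]), array([38., 37.]))
top ([248, 191, 8, 4, 29], array([251.4, 192.3]), array([569.9,  17.4,  29.7]), array([ 9., 21.]))
top ([261, 190, 8, 4, 30], array([264.7, 191.6]), array([572.7, -21.3,  25.7]), array([11., 21.]))
top ([139, 216, 14, 14, 159], array([145.7, 222.8]), array([483. , 322.2,  27.8]), array([38., 40.]))
top ([380, 226, 14, 14, 151], array([386.5, 233. ]), array([ 449.5, -367.3,   27. ]), array([3
[... 341 characters left out ...]
77], array([220.4, 150. ]), array([479.7, 315.3,  25.2]), array([38., 37.]))
side ([243, 162, 34, 35, 291], array([260.4, 180.4]), array([550.1,  71.3,  30.3]), array([ 53., 210.]))
side ([201, 167, 12, 9, 96], array([206.4, 171. ]), array([408.5, 180.2,  26. ]), array([37., 46.]))
side ([218, 202, 8, 7, 44], array([221.4, 205.2]), array([416.3, -13.8,  22.8]), array([20., 18.]))
side ([235, 235, 17, 14, 200], array([243.3, 241.5]), array([ 434.8, -180.2,   26.1]), array([39., 40.]))
side ([318, 280, 20, 19, 323], array([327.4, 289.1]), array([ 557.5, -372.1,   29.1]), array([39., 38.]))
side ([265, 294, 21, 20, 338], array([274.9, 303.5]), array([ 447.3, -374.3,   26.2]), array([39., 41.]))
```

View pics/side17.png

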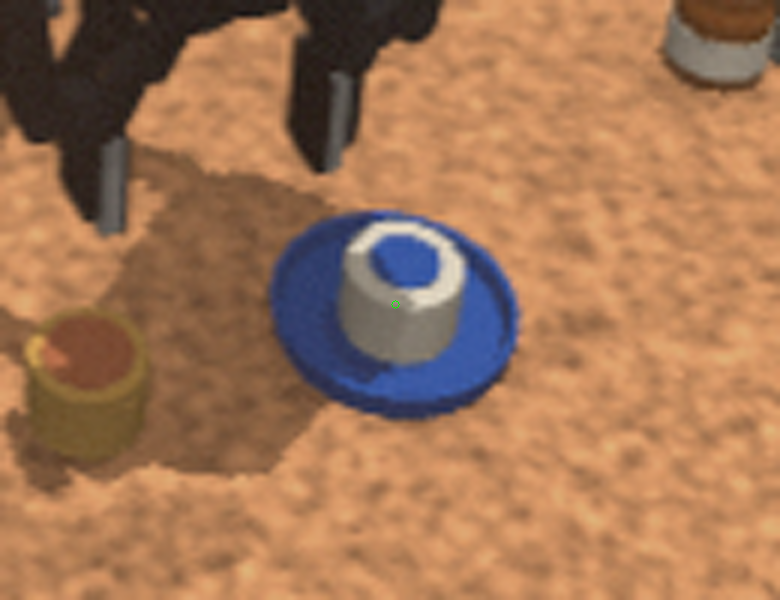

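The puck stands upright in the dish, at (405,285) in this crop. Now tin A at about (449.5,-370).

```bash
python3 -c "
from h import *
togo(449.5,-370.3,-24)"
python3 -m crank '[[0.06,[0.018,-0.01,0],0],[0.06,[0.018,-0.0105,0],0],[0.06,[0,0,0.03],0],[0.06,[0,0,0.03],0],[0.06,[0,0,0.02],0],[0.06,[0,0,0],0],[0.06,[0,0,0],0],[0.06,[0,0,0],0]]'
python3 -c "
from look import *
e=st();togo(449.5,-370.3,-24);look('side','side18',e['eef_pos'])"
```

```text
tool shift mm [ 36.4 -23.3 119.3]
t: 26.45
eef_pos: [452.6, -370.8, 15.8]
tcp_rot: [[-0.078, 0.997, 0.002], [0.997, 0.078, -0.002], [-0.002, 0.002, -1.0]]
force: [0.1, -0.5, -0.8]
width: 0.707
t26.4 pos [ 452.6 -370.8   15.8] yaw 94.45 tilt [ 0.0018 -0.0016] q [-44.  27. 105.   0.  47. -48.] F [ 0.1 -0.5 -0.8] w 60.4
tool shift mm [ 0.8 -3.1 39.8]
side18 211 255 6
```

View pics/side18.png

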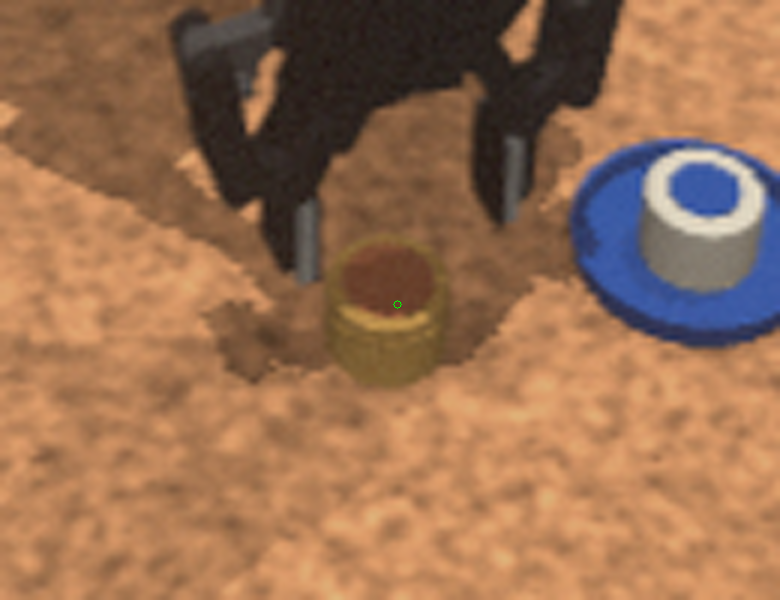

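```bash
python3 -m crank '[[0.06,[0.001,-0.002,0.012],0],[0.06,[0,0,0.012],0],[0.06,[0,0,0.01],0],[0.06,[0,0,0.006],0],[0.06,[0,0,0],0],[0.0,[0,0,0],0],[0.0,[0,0,0],0],[0.0,[0,0,0],0],[0.0,[0,0,0],0],[0.0,[0,0,0],0]]' 60
python3 -m crank '[[0.0,[0,0,-0.01],0],[0.0,[0,0,-0.02],0],[0.0,[0,0,-0.03],0],[0.0,[0,0,-0.03],0],[0.0,[0,0,-0.025],0],[0.0,[0,0,0],0],[0.0,[0,0,0],0]]'
python3 -c "
from look import *
e=st();togo(641.5,54.5);look('side','side19',e['eef_pos'])"
```

```text
t: 27.33
eef_pos: [449.0, -369.3, -25.0]
tcp_rot: [[-0.077, 0.997, 0.0], [0.997, 0.077, -0.0], [-0.0, 0.0, -1.0]]
force: [-0.0, 0.2, 0.0]
width: 0.45
t: 27.92
eef_pos: [450.3, -370.6, 92.7]
tcp_rot: [[-0.077, 0.997, 0.004], [0.997, 0.077, -0.004], [-0.004, 0.004, -1.0]]
force: [-0.0, 0.4, -0.8]
width: 0.449
t27.9 pos [ 450.3 -370.6   92.7] yaw 94.40 tilt [ 0.0041 -0.0039] q [-44.  20. 104.  -0.  55. -48.] F [-0.   0.4 -0.8] w 38.4
tool shift mm [409.2 223.2  -0.9]
side19 211 226 6
```

View pics/side19.png

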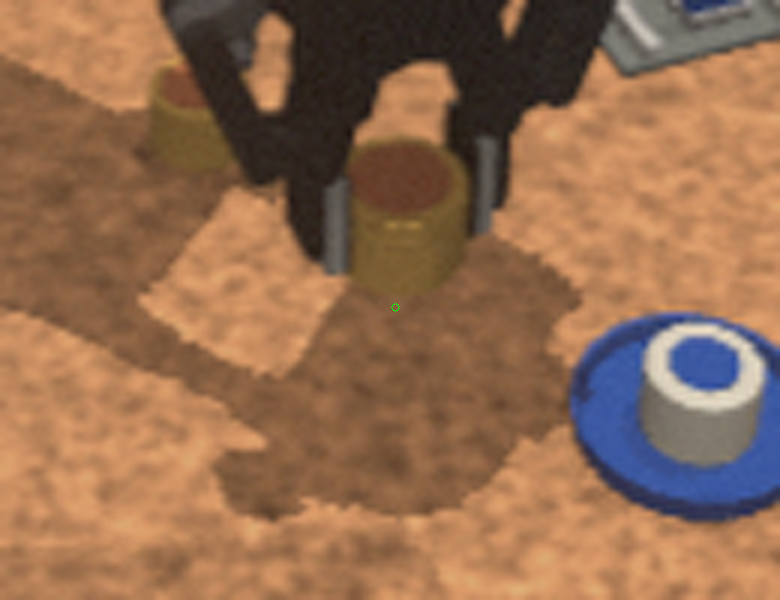

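```bash
python3 -m crank '[[0.0,[0.029,0.0157,0],0],[0.0,[0.029,0.0157,0],0],[0.0,[0.029,0.0157,0],0],[0.0,[0.029,0.0157,0],0],[0.0,[0.029,0.0157,0],0],[0.0,[0.029,0.0157,0],0],[0.0,[0.029,0.0157,0],0],[0.0,[0.029,0.0157,0],0],[0.0,[0.029,0.0157,0],0],[0.0,[0.029,0.0157,0],0],[0.0,[0.029,0.0157,0],0],[0.0,[0.029,0.0157,0],0],[0.0,[0.029,0.0157,0],0],[0.0,[0.029,0.0157,0],0],[0.0,[0,0,0],0],[0.0,[0,0,0],0],[0.0,[0,0,0],0],[0.0,[0,0,0],0]]'
python3 -c "
from look import *
e=st();togo(641.5,53,-8);look('side','side20',e['eef_pos'])"
```

```text
t: 29.47
eef_pos: [635.2, 51.5, 88.2]
tcp_rot: [[-0.076, 0.997, -0.003], [0.997, 0.076, -0.0], [-0.0, -0.003, -1.0]]
force: [0.4, 1.0, -0.4]
width: 0.453
t29.5 pos [635.2  51.5  88.2] yaw 94.35 tilt [-0.0031 -0.0004] q [ 1. 26. 96. -0. 58. -4.] F [ 0.4  1.  -0.4] w 38.7
tool shift mm [ 1.   6.7 96.2]
side20 225 111 6
```

View pics/side20.png

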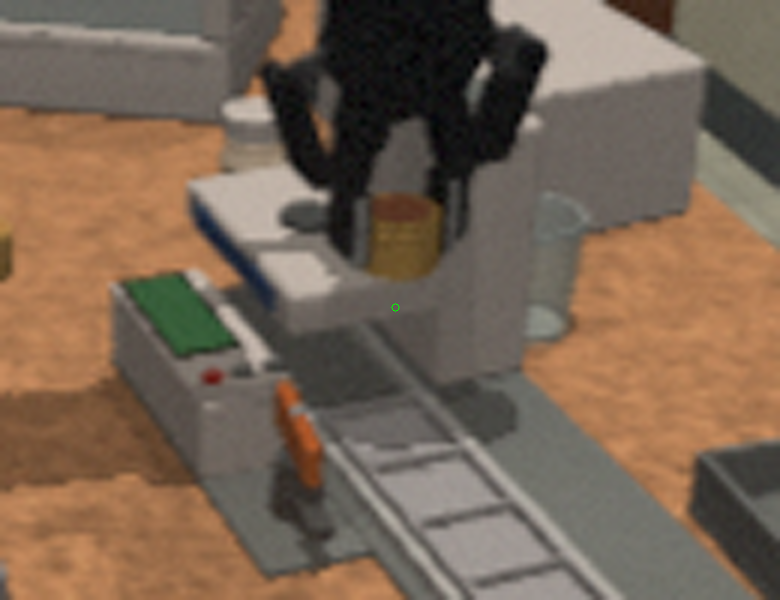

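```bash
python3 -m crank '[[0.0,[0.001,0.004,0.01],0],[0.0,[0,0,0.02],0],[0.0,[0,0,0.02],0],[0.0,[0,0,0.02],0],[0.0,[0,0,0.014],0],[0.0,[0,0,0],0],[0.0,[0,0,0],0],[0.0,[0,0,0],0],[0.0,[0,0,0],0]]'
python3 -c "
from look import *
e=st();togo(641.5,53,-12);look('side','side21',e['eef_pos'])"
```

```text
t: 30.27
eef_pos: [642.4, 53.7, 7.3]
tcp_rot: [[-0.076, 0.997, 0.003], [0.997, 0.076, 0.0], [-0.0, 0.003, -1.0]]
force: [-0.8, 0.1, -0.4]
width: 0.45
t30.3 pos [642.4  53.7   7.3] yaw 94.38 tilt [0.0031 0.0001] q [ 1. 33. 97.  0. 50. -3.] F [-0.8  0.1 -0.4] w 38.4
tool shift mm [-0.6 -1.  19.3]
side21 226 135 6
```

View pics/side21.png

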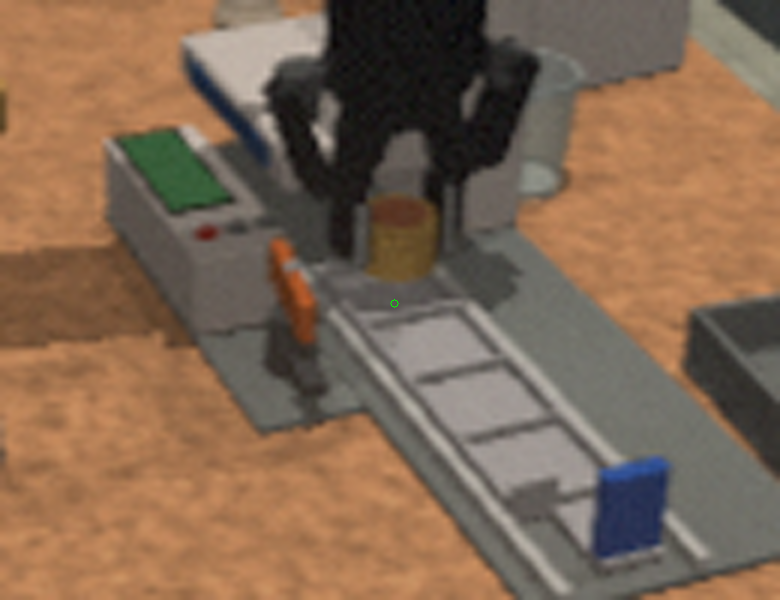

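```bash
python3 -c "
from h import *
s=snapshot('side')
for p in [(418,314),(464,370),(515,427)]: print((onplane(s,226+p[0]/6-.4,135+p[1]/6-.4,18)+[3.5,4,0]).round(1))
print((onplane(s,226+403/6-.4,135+213/6-.4,7.3+23.5+28)+[3.5,4,0]).round(1))
"
```

```text
[646.9  28.   18. ]
[649.3 -25.   18. ]
[653.5 -75.4  18. ]
[648.   56.6  58.8]
```

```bash
python3 -m crank '[[0.0,[0,0,0.008],0],[0.0,[0,0,0.005],0],[0.0,[0,0,0.003],0],[0.0,[0,0,0.0025],0],[0.0,[0,0,0],0],[0.0,[0,0,0],0]]'
python3 -c "
from h import *
st()"
```

```text
t: 30.87
eef_pos: [640.3, 53.8, -10.9]
tcp_rot: [[-0.077, 0.997, -0.002], [0.997, 0.077, -0.0], [0.0, -0.002, -1.0]]
force: [-5.3, 0.4, 12.1]
width: 0.448
t30.9 pos [640.3  53.8 -10.9] yaw 94.41 tilt [-0.002  -0.0001] q [ 1. 35. 97. -0. 48. -3.] F [-5.3  0.4 12.1] w 38.2
```

```bash
python3 -m crank '[[0.05,[0,0,0],0],[0.05,[0,0,0],0],[0.05,[0,0,0],0],[0.05,[0,0,-0.01],0],[0.05,[0,0,-0.02],0],[0.05,[0,0,-0.03],0],[0.05,[0,0,-0.03],0],[0.05,[0,0,-0.03],0],[0.06,[-0.03,0,0],0],[0.06,[-0.03,0,0],0],[0.06,[-0.03,-0.03,0],0],[0.06,[-0.03,-0.03,0],0],[0.06,[-0.03,-0.03,0],0],[0.06,[-0.03,-0.03,0],0],[0.06,[0,0,0],0],[0.06,[0,0,0],0],[0.06,[0,0,0],0]]'
python3 - <<'E'
from look import *;from tins import tins
e=st();look('side','side22',[645,30,10])
for n in('top','side'):
    q=snapshot(n)
    for t in tins(q,box=((350,720),(-480,420))): print(n,t)
E
```

```text
t: 32.28
eef_pos: [537.4, -132.7, 107.6]
tcp_rot: [[-0.075, 0.997, 0.001], [0.997, 0.075, 0.0], [0.0, 0.001, -1.0]]
force: [0.5, 0.4, -0.4]
width: 0.698
t32.3 pos [ 537.4 -132.7  107.6] yaw 94.33 tilt [0.0013 0.0002] q [-18.  16. 108.   0.  56. -23.] F [ 0.5  0.4 -0.4] w 59.6
side22 229 138 6
top ([126, 157, 11, 11, 61], array([132.3, 163.2]), array([660.8, 370.9,  28.8]), array([34., 29.]))
top ([233, 162, 14, 15, 169], array([239.4, 168.8]), array([638.8,  52.2,  37.6]), array([44., 38.]))
top ([377, 188, 14, 14, 151], array([383.2, 194.4]), array([ 561.1, -364.7,   29.9]), array([37., 36.]))
top ([248, 191, 7, 4, 25], array([251.2, 192.3]), array([569.7,  17.9,  30.9]), array([ 7., 18.]))
top ([258, 190, 11, 4, 39], array([263.4, 191.7]), array([572.3, -17.4,  26.4]), array([11., 29.]))
top ([139, 216, 15, 14, 161], array([145.8, 222.7]), array([483.1, 321.9,  27.6]), array([38., 40.]))
top ([186, 241, 14, 14, 161], array([192.4, 247.5]), array([411.6, 185.3,  27.8]), array([37., 38.]))
top ([258, 242, 7, 7, 43], array([261.1, 244.7]), array([418.8,  -9.6,  23.5]), array([17., 17.
[... 537 characters left out ...]
, 96], array([274., 192.]), array([570. ,   0.8,  28.1]), array([17., 95.]))
side ([218, 202, 8, 7, 45], array([221.3, 205.3]), array([416. , -14.3,  22.9]), array([20., 17.]))
side ([311, 214, 8, 5, 34], array([314.5, 216. ]), array([ 635.8, -131.2,   23.1]), array([22.,  9.]))
side ([324, 216, 13, 10, 105], array([330.1, 220.8]), array([ 659.9, -170.7,   30.9]), array([30., 11.]))
side ([236, 235, 16, 14, 187], array([243.6, 241.3]), array([ 435.6, -179.9,   26.4]), array([38., 41.]))
side ([373, 242, 4, 7, 26], array([374.4, 245.2]), array([ 718.5, -280.1,   27.2]), array([ 3., 15.]))
side ([318, 280, 20, 20, 331], array([327.4, 289.2]), array([ 557.5, -372. ,   28.8]), array([39., 40.]))
```

View pics/side22.png

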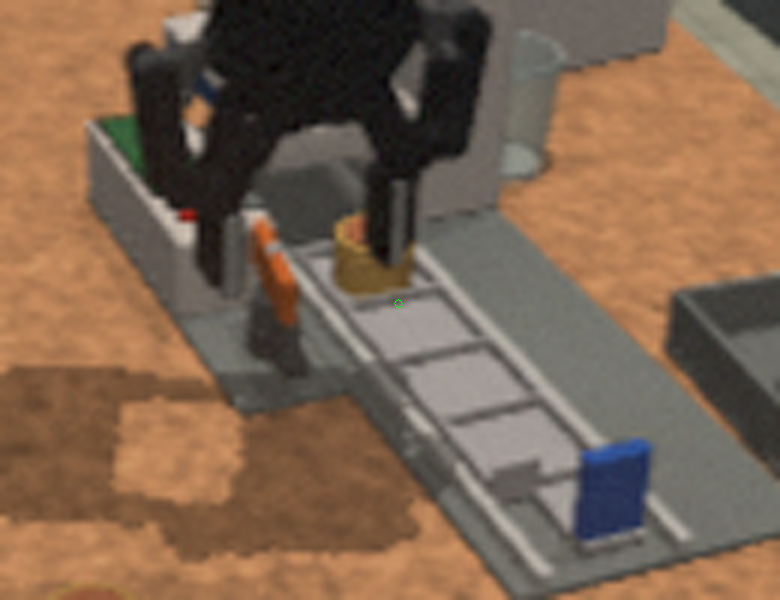

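Tin A stands in cell 4, at (373,255) in the crop. Next is tin B at about (438,-177).

```bash
python3 -c "
from h import *
togo(438.2,-177,-24)"
python3 -m crank '[[0.06,[-0.018,-0.034,0],0],[0.06,[-0.018,-0.034,0],0],[0.06,[0,-0.034,0],0],[0.06,[0,0,0.03],0],[0.06,[0,0,0.03],0],[0.06,[0,0,0.03],0],[0.06,[0,0,0],0],[0.06,[0,0,0],0],[0.06,[0,0,0],0]]'
python3 -c "
from look import *
e=st();togo(438.2,-177,-24);look('side','side23',e['eef_pos'])"
```

```text
tool shift mm [ -37.4 -103.2  131.3]
t: 33.18
eef_pos: [439.5, -176.2, 18.1]
tcp_rot: [[-0.078, 0.997, 0.001], [0.997, 0.078, -0.001], [-0.001, 0.001, -1.0]]
force: [0.4, -0.3, 0.9]
width: 0.702
t33.2 pos [ 439.5 -176.2   18.1] yaw 94.48 tilt [ 0.0014 -0.0007] q [-27.  17. 120.   0.  43. -32.] F [ 0.4 -0.3  0.9] w 60.0
tool shift mm [-0.6 -1.4 42.1]
side23 179 192 6
```

View pics/side23.png

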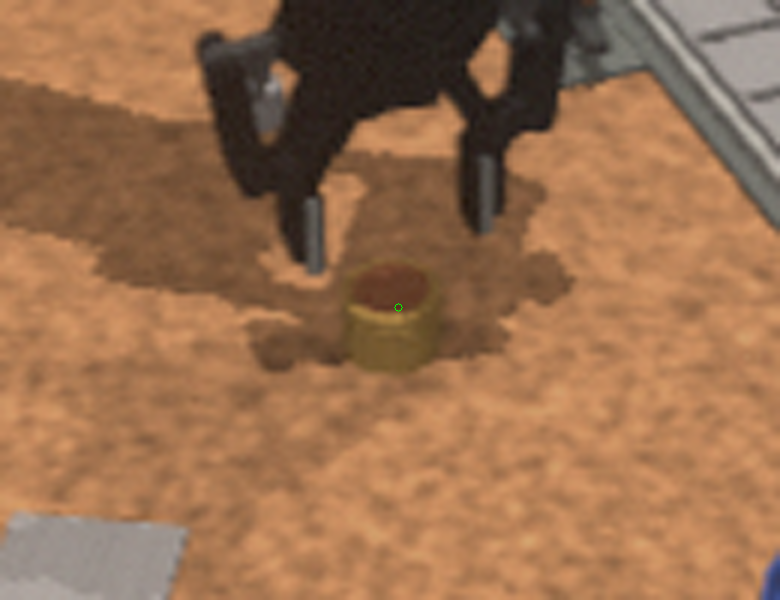

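```bash
python3 -m crank '[[0.06,[0,-0.001,0.012],0],[0.06,[0,0,0.012],0],[0.06,[0,0,0.012],0],[0.06,[0,0,0.006],0],[0.06,[0,0,0],0],[0.0,[0,0,0],0],[0.0,[0,0,0],0],[0.0,[0,0,0],0],[0.0,[0,0,0],0],[0.0,[0,0,0],0]]' 60
python3 -m crank '[[0.0,[0,0,-0.01],0],[0.0,[0,0,-0.02],0],[0.0,[0,0,-0.03],0],[0.0,[0,0,-0.03],0],[0.0,[0,0,-0.025],0],[0.0,[0,0,0],0],[0.0,[0,0,0],0]]'
python3 -c "
from look import *
e=st();togo(646.5,1.5);look('side','side24',e['eef_pos'])"
```

```text
t: 34.07
eef_pos: [438.4, -177.0, -23.3]
tcp_rot: [[-0.077, 0.997, 0.003], [0.997, 0.077, -0.001], [-0.001, 0.002, -1.0]]
force: [-0.5, 0.4, 6.9]
width: 0.449
t: 34.65
eef_pos: [438.5, -177.1, 92.4]
tcp_rot: [[-0.077, 0.997, 0.004], [0.997, 0.077, -0.002], [-0.003, 0.004, -1.0]]
force: [0.3, 0.4, -0.8]
width: 0.451
t34.6 pos [ 438.5 -177.1   92.4] yaw 94.40 tilt [ 0.0044 -0.0023] q [-27.   9. 119.  -0.  52. -32.] F [ 0.3  0.4 -0.8] w 38.5
tool shift mm [162.2 221.1   0.5]
side24 178 167 6
```

View pics/side24.png

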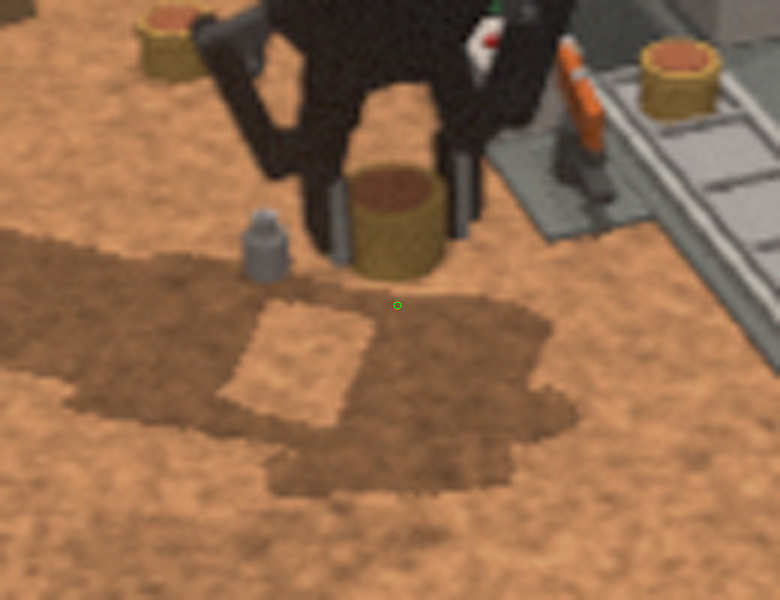

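```bash
python3 -m crank '[[0.0,[0.0203,0.0276,0],0],[0.0,[0.0203,0.0276,0],0],[0.0,[0.0203,0.0276,0],0],[0.0,[0.0203,0.0276,0],0],[0.0,[0.0203,0.0276,0],0],[0.0,[0.0203,0.0276,0],0],[0.0,[0.0203,0.0276,0],0],[0.0,[0.0203,0.0276,0],0],[0.0,[0,0,0.02],0],[0.0,[0,0,0.03],0],[0.0,[0,0,0.03],0],[0.0,[0,0,0],0],[0.0,[0,0,0],0],[0.0,[0,0,0],0],[0.0,[0,0,0],0]]'
python3 -c "
from look import *
e=st();togo(646.5,1.5,-12);look('side','side25',e['eef_pos'])"
```

```text
t: 35.95
eef_pos: [646.2, 2.2, 11.9]
tcp_rot: [[-0.076, 0.997, 0.003], [0.997, 0.076, -0.0], [-0.0, 0.003, -1.0]]
force: [-0.2, -0.5, -0.7]
width: 0.451
t36.0 pos [646.2   2.2  11.9] yaw 94.38 tilt [ 0.0031 -0.0002] q [-4. 33. 97.  0. 50. -8.] F [-0.2 -0.5 -0.7] w 38.6
tool shift mm [-0.7  0.2 23.9]
side25 233 142 6
```

View pics/side25.png

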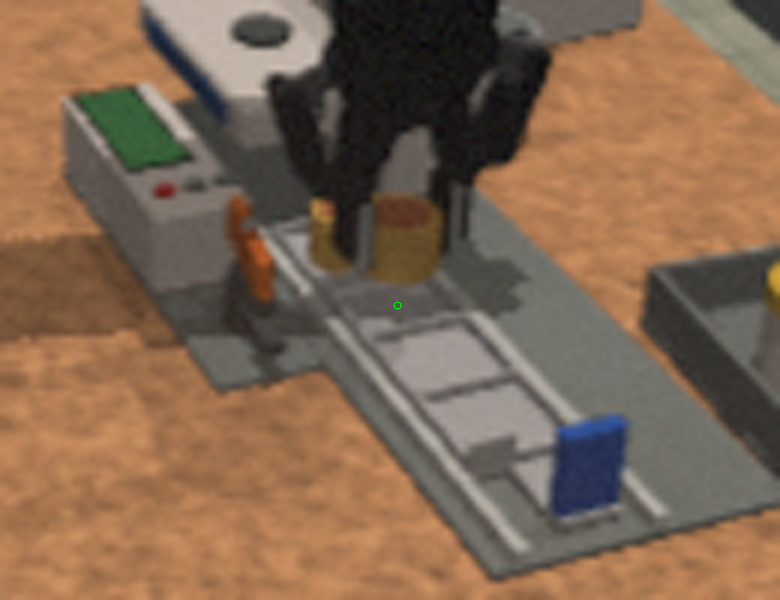

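```bash
python3 -m crank '[[0.0,[0,0,0.008],0],[0.0,[0,0,0.006],0],[0.0,[0,0,0.004],0],[0.0,[0,0,0.0025],0],[0.0,[0,0,0.0015],0],[0.0,[0,0,0],0],[0.0,[0,0,0],0]]'
python3 -c "
from h import *
st()"
```

```text
t: 36.58
eef_pos: [644.1, 2.5, -10.8]
tcp_rot: [[-0.077, 0.997, -0.002], [0.997, 0.077, 0.0], [0.0, -0.002, -1.0]]
force: [-3.6, -0.4, 5.6]
width: 0.448
t36.6 pos [644.1   2.5 -10.8] yaw 94.40 tilt [-0.0018  0.    ] q [-4. 35. 97. -0. 49. -8.] F [-3.6 -0.4  5.6] w 38.2
```

```bash
python3 -m crank '[[0.052,[0,0,0],0],[0.052,[0,0,0],0],[0.052,[0,0,0],0],[0.052,[0,0,-0.01],0],[0.052,[0,0,-0.02],0],[0.052,[0,0,-0.03],0],[0.052,[0,0,-0.03],0],[0.052,[0,0,-0.03],0],[0.06,[0,-0.035,0],0],[0.06,[0,-0.035,0],0],[0.06,[0,-0.035,0],0],[0.06,[0,0,0],0],[0.06,[0,0,0],0],[0.06,[0,0,0],0]]'
python3 - <<'E'
from look import *;from tins import tins
e=st();togo(412,183);look('side','side26',[645,10,10])
for n in('top','side'):
    q=snapshot(n)
    for t in tins(q,box=((350,720),(-480,420))): print(n,t)
E
```

```text
t: 37.75
eef_pos: [541.2, -5.7, 109.3]
tcp_rot: [[-0.076, 0.997, 0.003], [0.997, 0.076, -0.0], [-0.0, 0.003, -1.0]]
force: [0.8, 0.5, 0.4]
width: 0.7
t37.8 pos [541.2  -5.7 109.3] yaw 94.39 tilt [ 0.003  -0.0002] q [ -5.  15. 109.   0.  56. -10.] F [0.8 0.5 0.4] w 59.8
tool shift mm [ 198.  -114.4   -0.4]
side26 232 141 6
top ([126, 158, 11, 10, 60], array([132.1, 163.6]), array([659.4, 371.1,  29.5]), array([29., 30.]))
top ([377, 188, 14, 14, 149], array([383.3, 194.5]), array([ 560.9, -364.8,   30.3]), array([38., 37.]))
top ([139, 216, 14, 14, 158], array([145.6, 222.9]), array([482.7, 322.4,  27.9]), array([38., 39.]))
top ([186, 241, 14, 14, 164], array([192.4, 247.5]), array([411.8, 185.3,  27.8]), array([37., 38.]))
side ([261, 136, 10, 4, 31], array([265.5, 137.4]), array([659.3, 369.5,  26.3]), array([31., 26.]))
side ([215, 147, 12, 7, 75], array([220.5, 150. ]), array([480.1, 315.7,  25.3]), array([39., 38.]))
side ([243, 163, 37, 38, 320], array([262., 182.]), array([552.4,  62.3,  29.5]), array([ 61., 223.]))
side ([291, 163, 18, 10, 135], array([300.2, 167.1]), array([693.4, 112.7,  29.7]), array([42., 49.]))
side ([201, 167, 12, 9, 100], array([206.6, 171.2]), array([409. , 180.3,  25.3]), array([37., 38.]))
side ([284, 173, 21, 22, 308], array([294.2, 183.6]), array([637. ,  18.8,  33.6]), array([50., 94.]))
side ([218, 202, 7, 7, 42], array([221.2, 205.3]), array([415.7, -14.5,  23.3]), array([18., 19.]))
side ([311, 214, 7, 5, 30], array([314. , 216.1]), array([ 634.6, -131.1,   23. ]), array([19.,  6.]))
side ([324, 216, 13, 10, 101], array([330.2, 220.9]), array([ 660. , -170.8,   30.6]), array([30., 12.]))
side ([372, 243, 5, 8, 31], array([374.2, 246.6]), array([ 718.4, -280.5,   23.4]), array([ 3., 18.]))
side ([318, 280, 20, 19, 321], array([327.6, 289.1]), array([ 557.8, -372.1,   29. ]), array([39., 41.]))
```

View pics/side26.png

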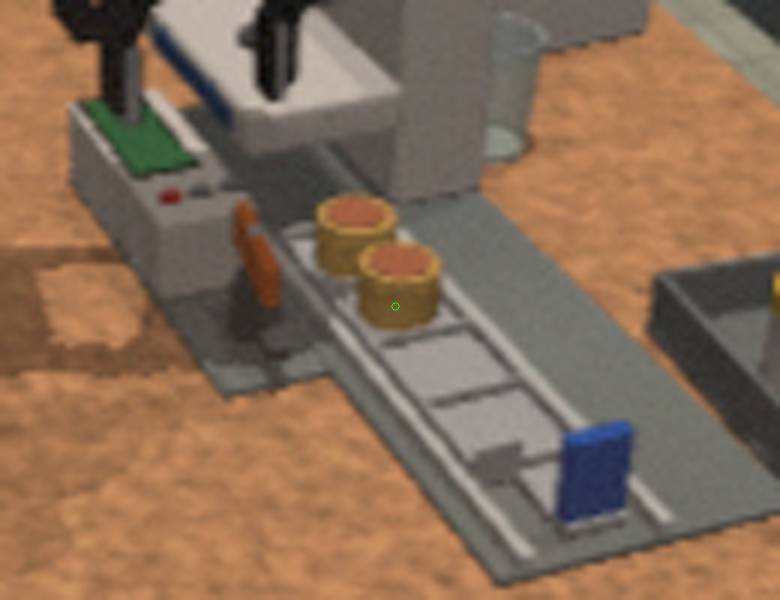

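```bash
python3 -m crank '[[0.06,[0.0283,-0.0162,0],0],[0.06,[0.0283,-0.0162,0],0],[0.06,[0.0283,-0.0162,0],0],[0.06,[0.0283,-0.0162,0],0],[0.06,[0.0283,-0.0162,0],0],[0.06,[0.0283,-0.0162,0],0],[0.06,[0.0283,-0.0162,0],0],[0.06,[0,0,0.03],0],[0.06,[0,0,0.03],0],[0.06,[0,0,0.03],0],[0.06,[0,0,0],0],[0.06,[0,0,0],0],[0.06,[0,0,0],0],[0.06,[0,0,0],0]]'
python3 -c "
from look import *
e=st();togo(412.2,183.3,-24);look('side','side27',e['eef_pos'])"
```

```text
t: 39.07
eef_pos: [414.2, 184.0, 20.1]
tcp_rot: [[-0.076, 0.997, 0.004], [0.997, 0.076, 0.001], [0.001, 0.004, -1.0]]
force: [-0.3, -0.2, -0.1]
width: 0.703
t39.1 pos [414.2 184.   20.1] yaw 94.38 tilt [0.0041 0.0014] q [ 18.  15. 123.   0.  42.  14.] F [-0.3 -0.2 -0.1] w 60.0
tool shift mm [-0.6 -2.3 44.1]
side27 143 121 6
```

View pics/side27.png

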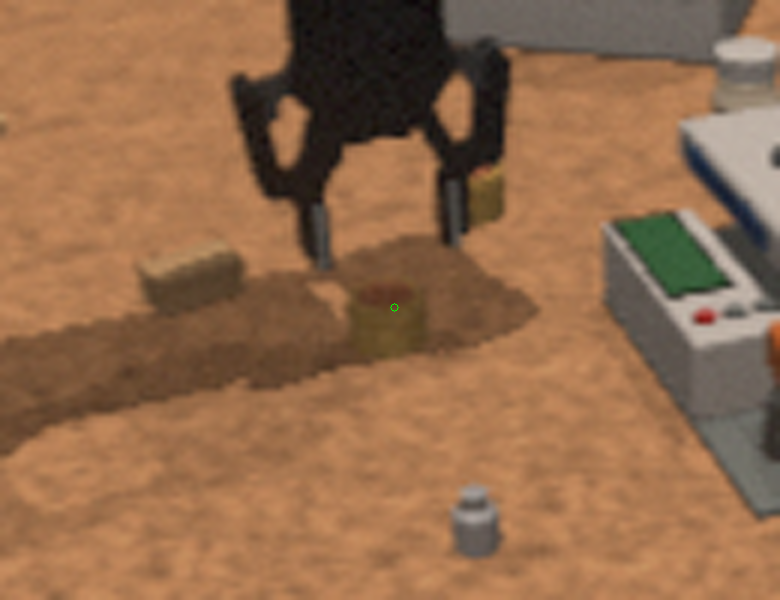

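```bash
python3 -m crank '[[0.06,[0,-0.001,0.012],0],[0.06,[0,0,0.012],0],[0.06,[0,0,0.012],0],[0.06,[0,0,0.007],0],[0.06,[0,0,0],0],[0.0,[0,0,0],0],[0.0,[0,0,0],0],[0.0,[0,0,0],0],[0.0,[0,0,0],0],[0.0,[0,0,0],0]]' 60
python3 -m crank '[[0.0,[0,0,-0.01],0],[0.0,[0,0,-0.02],0],[0.0,[0,0,-0.03],0],[0.0,[0,0,-0.03],0],[0.0,[0,0,-0.025],0],[0.0,[0,0,0],0],[0.0,[0,0,0],0]]'
python3 -c "
from look import *
e=st();togo(650,-50);look('side','side28',e['eef_pos'])"
```

```text
t: 39.95
eef_pos: [412.0, 183.6, -23.6]
tcp_rot: [[-0.077, 0.997, 0.002], [0.997, 0.077, 0.001], [0.001, 0.002, -1.0]]
force: [-0.7, -0.9, 6.4]
width: 0.451
t: 40.53
eef_pos: [412.2, 183.8, 92.2]
tcp_rot: [[-0.077, 0.997, 0.005], [0.997, 0.077, 0.002], [0.001, 0.005, -1.0]]
force: [-0.2, 0.1, -1.6]
width: 0.447
t40.5 pos [412.2 183.8  92.2] yaw 94.40 tilt [0.0045 0.0015] q [ 18.   7. 122.   0.  51.  14.] F [-0.2  0.1 -1.6] w 38.2
tool shift mm [-251.3  219.1    0.7]
side28 140 101 6
```

View pics/side28.png

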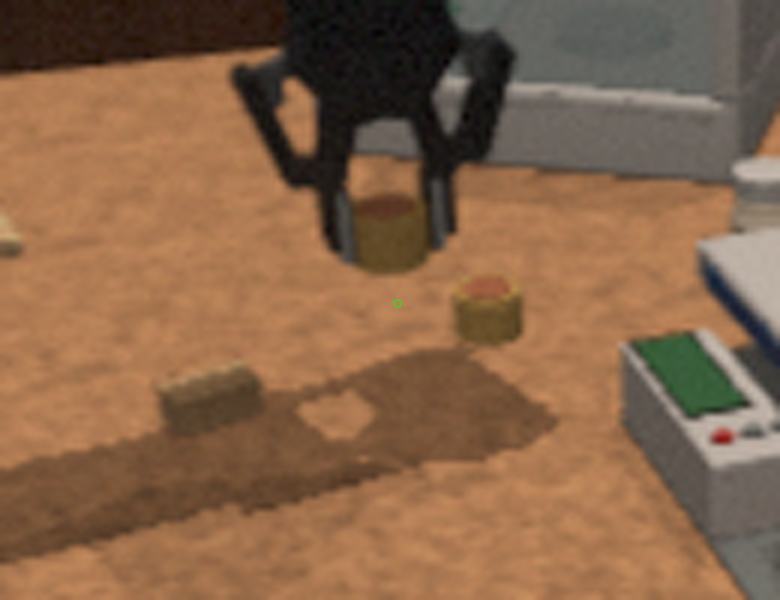

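```bash
python3 -m crank '[[0.0,[-0.0251,0.0219,0],0],[0.0,[-0.0251,0.0219,0],0],[0.0,[-0.0251,0.0219,0],0],[0.0,[-0.0251,0.0219,0],0],[0.0,[-0.0251,0.0219,0],0],[0.0,[-0.0251,0.0219,0],0],[0.0,[-0.0251,0.0219,0],0],[0.0,[-0.0251,0.0219,0],0],[0.0,[-0.0251,0.0219,0],0],[0.0,[-0.0251,0.0219,0],0],[0.0,[0,0,0.02],0],[0.0,[0,0,0.03],0],[0.0,[0,0,0.03],0],[0.0,[0,0,0],0],[0.0,[0,0,0],0],[0.0,[0,0,0],0],[0.0,[0,0,0],0]]'
python3 -c "
from look import *
e=st();togo(650,-50,-12);look('side','side29',e['eef_pos'])"
```

```text
t: 42.0
eef_pos: [649.9, -50.3, 11.9]
tcp_rot: [[-0.077, 0.997, 0.003], [0.997, 0.077, -0.0], [-0.001, 0.003, -1.0]]
force: [0.4, 0.2, -0.6]
width: 0.444
t42.0 pos [649.9 -50.3  11.9] yaw 94.42 tilt [ 0.0031 -0.0005] q [ -8.  33.  96.  -0.  51. -13.] F [ 0.4  0.2 -0.6] w 37.9
tool shift mm [ 0.3  0.1 23.9]
side29 242 151 6
```

View pics/side29.png

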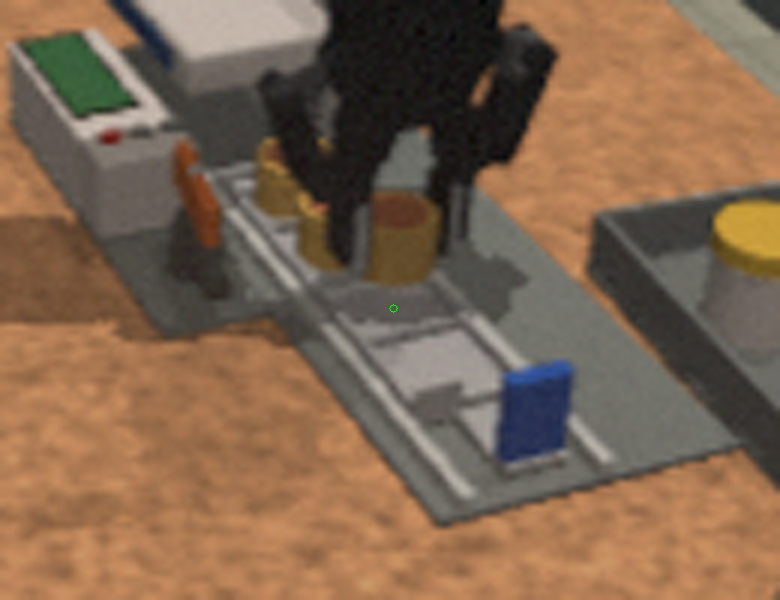

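```bash
python3 -m crank '[[0.0,[0,0,0.008],0],[0.0,[0,0,0.006],0],[0.0,[0,0,0.004],0],[0.0,[0,0,0.0025],0],[0.0,[0,0,0.0015],0],[0.0,[0,0,0],0],[0.0,[0,0,0],0]]'
python3 -m crank '[[0.052,[0,0,0],0],[0.052,[0,0,0],0],[0.052,[0,0,0],0],[0.052,[0,0,-0.01],0],[0.052,[0,0,-0.02],0],[0.052,[0,0,-0.03],0],[0.052,[0,0,-0.03],0],[0.052,[0,0,-0.03],0],[0.06,[0,-0.035,0],0],[0.06,[0,-0.035,0],0],[0.06,[0,-0.035,0],0],[0.06,[0,0,0],0],[0.06,[0,0,0],0],[0.06,[0,0,0],0]]'
python3 - <<'E'
from look import *;from tins import tins
e=st();togo(483,319.3);look('side','side30',[650,-30,10])
for n in('top','side'):
    q=snapshot(n)
    for t in tins(q,box=((350,560),(-480,420))): print(n,t)
E
```

```text
t: 42.63
eef_pos: [647.7, -50.1, -10.8]
tcp_rot: [[-0.077, 0.997, -0.002], [0.997, 0.077, 0.0], [0.0, -0.002, -1.0]]
force: [-3.0, 0.9, 6.0]
width: 0.449
t: 43.8
eef_pos: [544.8, -58.6, 109.3]
tcp_rot: [[-0.076, 0.997, 0.003], [0.997, 0.076, -0.0], [-0.001, 0.003, -1.0]]
force: [0.6, -0.4, 0.1]
width: 0.699
t43.8 pos [544.8 -58.6 109.3] yaw 94.38 tilt [ 0.0029 -0.0004] q [-11.  16. 108.   0.  56. -15.] F [ 0.6 -0.4  0.1] w 59.7
tool shift mm [ 3.815e+02 -3.280e+01 -3.000e-01]
side30 239 148 6
top ([378, 195, 12, 7, 69], array([383.4, 197.5]), array([ 551.9, -364.4,   30.6]), array([17., 31.]))
top ([139, 216, 15, 14, 161], array([145.8, 222.9]), array([482.7, 322. ,  27.8]), array([38., 39.]))
side ([215, 147, 12, 7, 73], array([220.4, 149.9]), array([479.8, 316.2,  25.4]), array([39., 34.]))
side ([243, 163, 22, 25, 173], array([254. , 176.8]), array([538.2,  96.8,  30.3]), array([ 32., 141.]))
side ([218, 202, 8, 7, 44], array([221.4, 205.2]), array([416.3, -14.2,  23. ]), array([19., 19.]))
side ([318, 281, 14, 18, 186], array([324. , 290.4]), array([ 549.9, -372.5,   28.4]), array([19., 36.]))
```

View pics/side30.png

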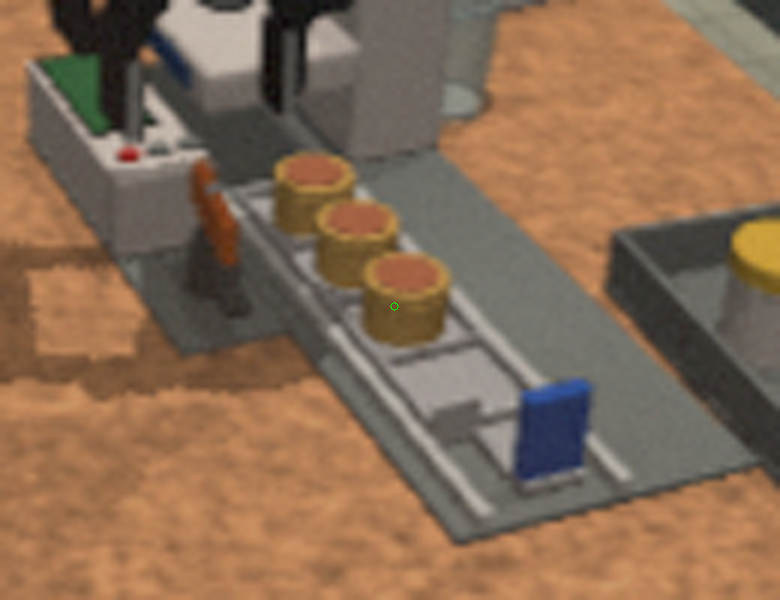

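```bash
python3 -m crank '[[0.06,[0.0318,-0.0026,0],0],[0.06,[0.0318,-0.0026,0],0],[0.06,[0.0318,-0.0026,0],0],[0.06,[0.0318,-0.0026,0],0],[0.06,[0.0318,-0.0026,0],0],[0.06,[0.0318,-0.0026,0],0],[0.06,[0.0318,-0.0026,0],0],[0.06,[0.0318,-0.0026,0],0],[0.06,[0.0318,-0.0026,0],0],[0.06,[0.0318,-0.0026,0],0],[0.06,[0.0318,-0.0026,0],0],[0.06,[0.0318,-0.0026,0],0],[0.06,[0,0,0.03],0],[0.06,[0,0,0.03],0],[0.06,[0,0,0.03],0],[0.06,[0,0,0],0],[0.06,[0,0,0],0],[0.06,[0,0,0],0],[0.06,[0,0,0],0]]'
python3 -c "
from look import *
e=st();togo(483,319.6,-24);look('side','side31',e['eef_pos'])"
```

```text
t: 45.53
eef_pos: [485.7, 321.0, 20.5]
tcp_rot: [[-0.076, 0.997, 0.004], [0.997, 0.076, 0.002], [0.002, 0.004, -1.0]]
force: [0.3, 0.6, 0.0]
width: 0.706
t45.5 pos [485.7 321.   20.5] yaw 94.38 tilt [0.0041 0.0023] q [ 29.  26. 106.   0.  48.  25.] F [0.3 0.6 0. ] w 60.3
tool shift mm [-1.3 -3.  44.5]
side31 156 100 6
```

View pics/side31.png

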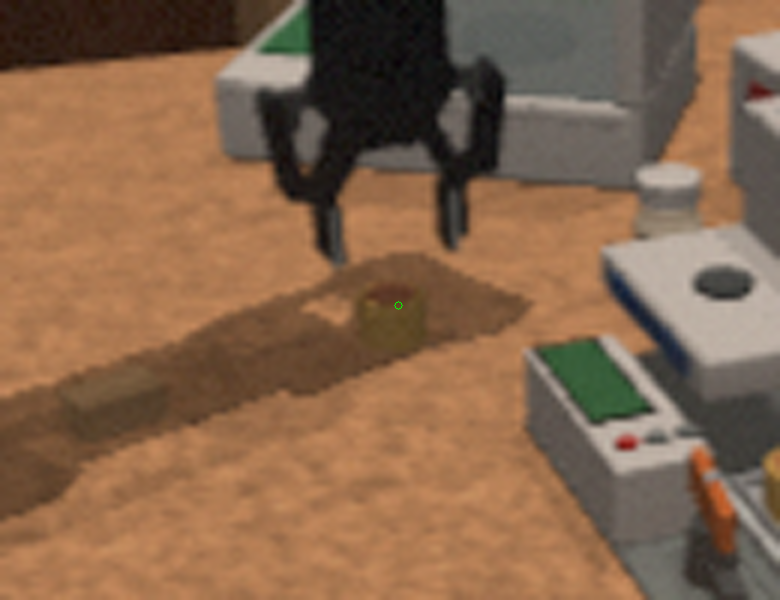

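```bash
python3 -m crank '[[0.06,[-0.001,-0.001,0.012],0],[0.06,[0,0,0.012],0],[0.06,[0,0,0.012],0],[0.06,[0,0,0.007],0],[0.06,[0,0,0],0],[0.0,[0,0,0],0],[0.0,[0,0,0],0],[0.0,[0,0,0],0],[0.0,[0,0,0],0],[0.0,[0,0,0],0]]' 60
python3 -m crank '[[0.0,[0,0,-0.01],0],[0.0,[0,0,-0.02],0],[0.0,[0,0,-0.03],0],[0.0,[0,0,-0.03],0],[0.0,[0,0,-0.025],0],[0.0,[0,0,0],0],[0.0,[0,0,0],0]]'
python3 -c "
from look import *
e=st();togo(654,-102);look('side','side32',e['eef_pos'])"
```

```text
t: 46.42
eef_pos: [482.5, 318.8, -24.5]
tcp_rot: [[-0.077, 0.997, 0.001], [0.997, 0.077, 0.0], [0.0, 0.001, -1.0]]
force: [0.3, 0.4, -0.9]
width: 0.446
t: 47.0
eef_pos: [484.2, 319.8, 93.2]
tcp_rot: [[-0.077, 0.997, 0.005], [0.997, 0.077, 0.003], [0.002, 0.005, -1.0]]
force: [-0.5, -0.6, 0.2]
width: 0.449
t47.0 pos [484.2 319.8  93.2] yaw 94.40 tilt [0.0051 0.0028] q [ 29.  20. 105.   0.  55.  25.] F [-0.5 -0.6  0.2] w 38.3
tool shift mm [-4.336e+02  1.370e+02 -3.000e-01]
side32 155 81 6
```

View pics/side32.png

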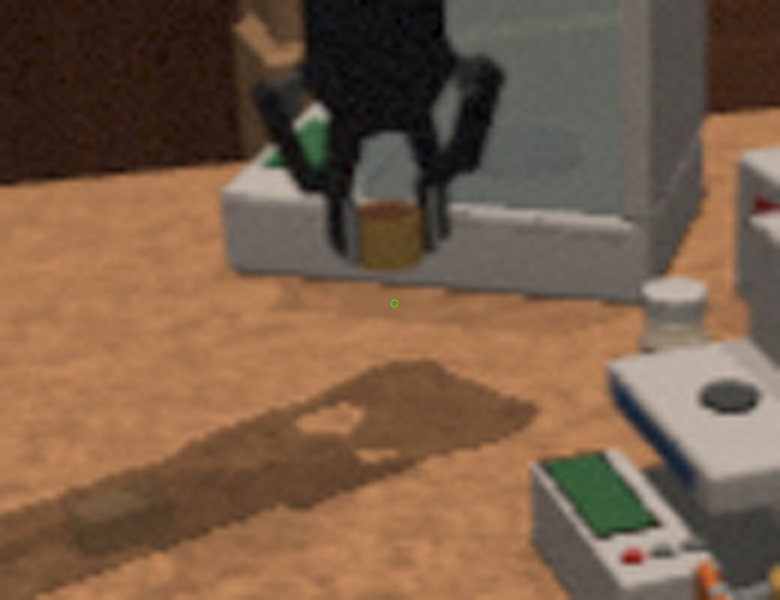

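```bash
python3 -m crank '[[0.0,[-0.031,0.0098,0],0],[0.0,[-0.031,0.0098,0],0],[0.0,[-0.031,0.0098,0],0],[0.0,[-0.031,0.0098,0],0],[0.0,[-0.031,0.0098,0],0],[0.0,[-0.031,0.0098,0],0],[0.0,[-0.031,0.0098,0],0],[0.0,[-0.031,0.0098,0],0],[0.0,[-0.031,0.0098,0],0],[0.0,[-0.031,0.0098,0],0],[0.0,[-0.031,0.0098,0],0],[0.0,[-0.031,0.0098,0],0],[0.0,[-0.031,0.0098,0],0],[0.0,[-0.031,0.0098,0],0],[0.0,[0,0,0.02],0],[0.0,[0,0,0.02],0],[0.0,[0,0,0],0],[0.0,[0,0,0],0],[0.0,[0,0,0],0]]'
python3 -c "
from look import *
e=st();togo(654,-102,-12);look('side','side33',e['eef_pos'])"
```

```text
t: 48.63
eef_pos: [651.5, -103.0, 49.3]
tcp_rot: [[-0.077, 0.997, -0.002], [0.997, 0.077, 0.0], [0.001, -0.002, -1.0]]
force: [0.8, 0.1, -0.4]
width: 0.444
t48.6 pos [ 651.5 -103.    49.3] yaw 94.42 tilt [-0.002   0.0005] q [-13.  31.  94.   0.  55. -17.] F [ 0.8  0.1 -0.4] w 37.9
tool shift mm [ 0.8  2.7 61.3]
side33 251 150 6
```

View pics/side33.png

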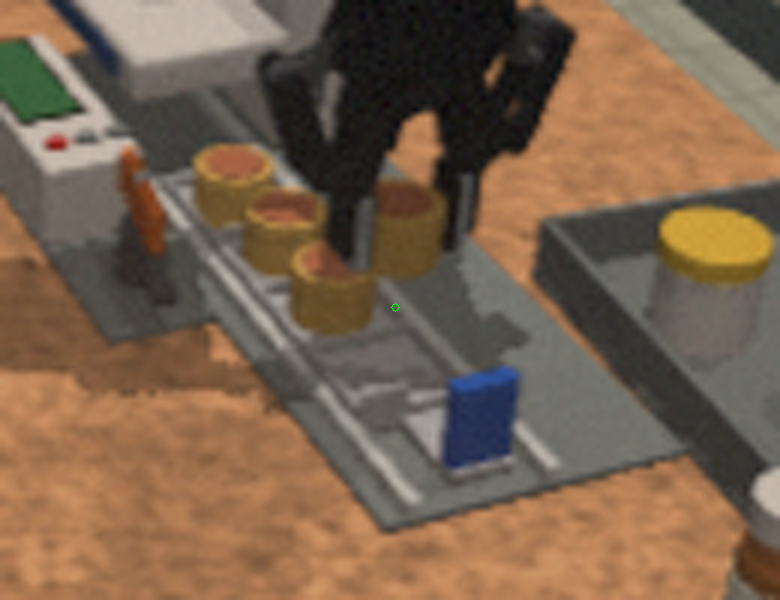

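```bash
python3 -m crank '[[0.0,[0.001,0.001,0.015],0],[0.0,[0,0,0.015],0],[0.0,[0,0,0.01],0],[0.0,[0,0,0.008],0],[0.0,[0,0,0],0],[0.0,[0,0,0],0],[0.0,[0,0,0],0]]'
python3 -m crank '[[0.0,[0,0,0.005],0],[0.0,[0,0,0.004],0],[0.0,[0,0,0.0025],0],[0.0,[0,0,0.0015],0],[0.0,[0,0,0],0],[0.0,[0,0,0],0]]'
```

```text
t: 49.27
eef_pos: [653.6, -102.5, 2.2]
tcp_rot: [[-0.077, 0.997, 0.0], [0.997, 0.077, -0.0], [-0.0, 0.0, -1.0]]
force: [0.1, -0.2, -0.2]
width: 0.445
t: 49.77
eef_pos: [653.4, -102.5, -10.7]
tcp_rot: [[-0.077, 0.997, 0.0], [0.997, 0.077, -0.0], [-0.0, 0.0, -1.0]]
force: [-0.2, 0.1, 0.4]
width: 0.45
```

```bash
python3 -m crank '[[0.0,[0,0,0.001],0],[0.0,[0,0,0.001],0],[0.0,[0,0,0],0],[0.0,[0,0,0],0]]'
python3 -m crank '[[0.052,[0,0,0],0],[0.052,[0,0,0],0],[0.052,[0,0,0],0],[0.052,[0,0,-0.01],0],[0.052,[0,0,-0.02],0],[0.052,[0,0,-0.03],0],[0.052,[0,0,-0.03],0],[0.052,[0,0,-0.03],0],[0.06,[-0.02,-0.035,0],0],[0.06,[-0.02,-0.035,0],0],[0.06,[-0.02,-0.035,0],0],[0.06,[-0.02,-0.035,0],0],[0.06,[0,0,0],0],[0.06,[0,0,0],0],[0.06,[0,0,0],0]]'
python3 - <<'E'
from look import *;from tins import tins
e=st();look('side','side34',[650,-60,10]);look('top','top34',[640,-60,10])
for n in('top','side'):
    q=snapshot(n)
    for t in tins(q,zr=(32,50),box=((600,700),(-150,120))): print(n,t)
E
```

```text
t: 50.1
eef_pos: [653.6, -102.5, -10.9]
tcp_rot: [[-0.077, 0.997, 0.0], [0.997, 0.077, -0.0], [-0.0, 0.0, -1.0]]
force: [-5.8, 0.6, 7.9]
width: 0.45
t: 51.35
eef_pos: [520.7, -193.3, 108.0]
tcp_rot: [[-0.076, 0.997, 0.002], [0.997, 0.076, -0.0], [-0.001, 0.002, -1.0]]
force: [1.2, -0.7, -0.5]
width: 0.701
t51.4 pos [ 520.7 -193.3  108. ] yaw 94.34 tilt [ 0.002  -0.0004] q [-25.  16. 107.   0.  56. -29.] F [ 1.2 -0.7 -0.5] w 59.9
side34 243 154 6
top34 212 120 6
top ([284, 157, 14, 14, 151], array([290.7, 163.6]), array([652.8, -97.7,  39.6]), array([40., 38.]))
top ([267, 159, 14, 14, 150], array([273.4, 165.5]), array([647.3, -47.2,  39.4]), array([39., 38.]))
top ([250, 161, 13, 12, 136], array([255.9, 166.6]), array([644.5,   4. ,  39.9]), array([35., 35.]))
top ([234, 164, 13, 13, 145], array([239.9, 169.9]), array([634.7,  50.5,  39.7]), array([37., 35.]))
side ([283, 174, 10, 9, 74], array([287.7, 177.7]), array([627.8,  47.6,  38.8]), array([33., 38.]))
side ([299, 190, 24, 19, 243], array([310.8, 199.1]), array([647.3, -77. ,  38.7]), array([44., 91.]))
```

View pics/side34.png

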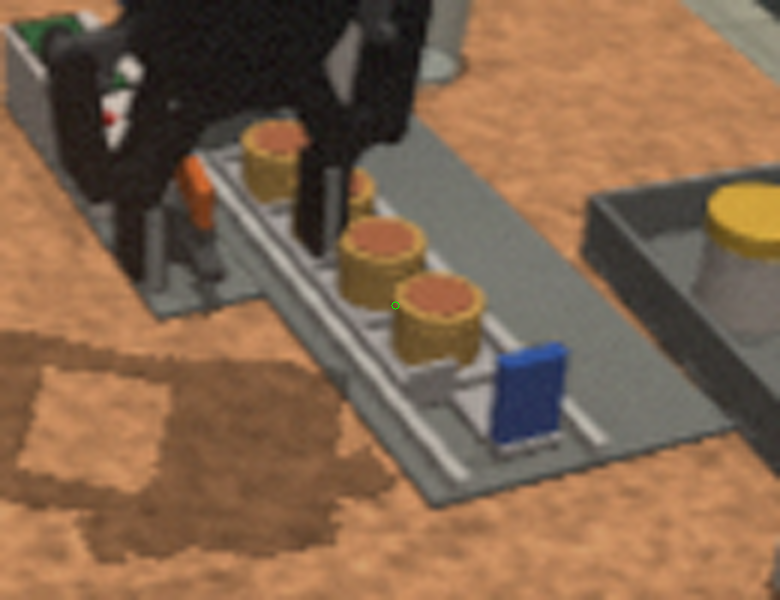

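View pics/top34.png

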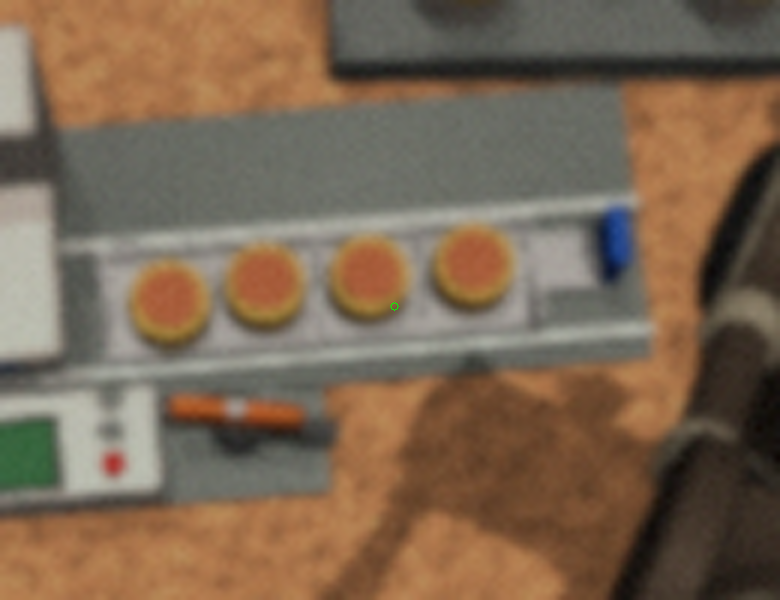

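All four tins stand in their own cells. In the top crop they are at (170,302), (266,286), (370,277) and (473,265), with tops about 40 mm high. Now I go back to the tab to push the carriage home.

```bash
python3 -m crank '[[0.03,[0,0,0],7],[0.03,[0,0,0],7],[0.03,[0,0,0],7],[0.03,[0,0,0],7],[0.03,[0,0,0],7],[0.03,[0,0,0],7],[0.03,[0,0,0],7],[0.03,[0,0,0],7],[0.03,[0,0,0],7],[0.03,[0,0,0],7],[0.03,[0,0,0],7],[0.03,[0,0,0],7],[0.03,[0,0,0],6],[0.03,[0,0,0],0],[0.03,[0,0,0],0],[0.03,[0,0,0],0]]'
python3 -c "
from h import *
st();togo(660.5,-167,53)"
```

```text
t: 52.88
eef_pos: [520.3, -192.5, 107.1]
tcp_rot: [[0.997, 0.08, -0.0], [0.08, -0.997, 0.0], [-0.0, -0.0, -1.0]]
force: [0.6, -0.5, -0.4]
width: 0.35
t52.9 pos [ 520.3 -192.5  107.1] yaw 4.58 tilt [-0.      0.0001] q [-25.  16. 107.   0.  56.  61.] F [ 0.6 -0.5 -0.4] w 29.9
tool shift mm [141.8 -14.2  54.1]
```

```bash
python3 -m crank '[[0.03,[0.0284,-0.0028,0],0],[0.03,[0.0284,-0.0028,0],0],[0.03,[0.0284,-0.0028,0],0],[0.03,[0.0284,-0.0028,0],0],[0.03,[0.0284,-0.0028,0],0],[0.03,[0,0,0.027],0],[0.03,[0,0,0.027],0],[0.03,[0,0,0],0],[0.03,[0,0,0],0],[0.03,[0,0,0],0],[0.03,[0,0,0],0]]'
python3 -c "
from look import *
e=st();togo(660.5,-167,6);look('side','side35',e['eef_pos'])"
```

```text
t: 53.8
eef_pos: [661.8, -168.7, 55.3]
tcp_rot: [[0.997, 0.077, 0.003], [0.077, -0.997, -0.001], [0.003, 0.001, -1.0]]
force: [1.0, -0.3, 0.6]
width: 0.353
t53.8 pos [ 661.8 -168.7   55.3] yaw 4.41 tilt [ 0.0032 -0.001 ] q [-18.  33.  91.   0.  57.  68.] F [ 1.  -0.3  0.6] w 30.1
tool shift mm [-1.3 -1.8 49.3]
side35 266 162 6
```

View pics/side35.png

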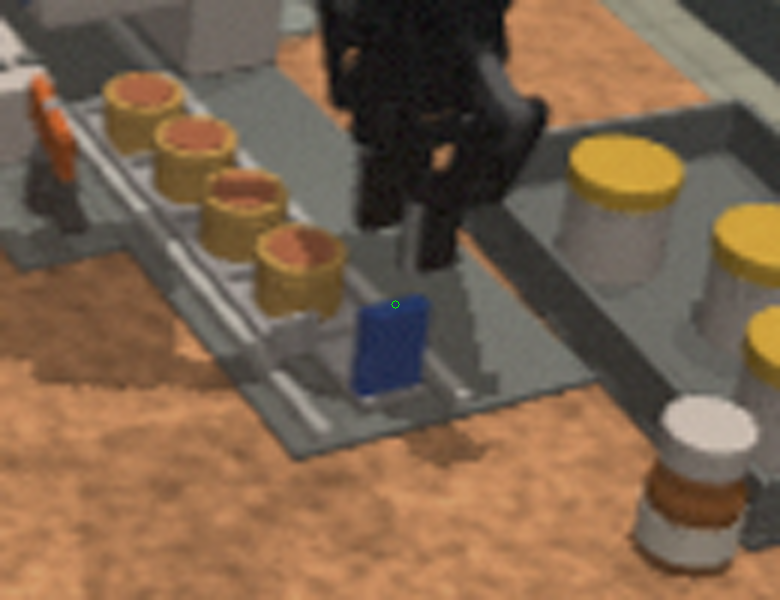

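```bash
python3 -m crank '[[0.03,[0,-0.001,0.012],0],[0.03,[0,0,0.012],0],[0.03,[0,0,0.012],0],[0.03,[0,0,0.01],0],[0.03,[0,0,0],0],[0.03,[0,0,0],0],[0.0,[0,0,0],0],[0.0,[0,0,0],0],[0.0,[0,0,0],0],[0.0,[0,0,0],0],[0.0,[0,0,0],0]]' 70
python3 -m crank '[[0.0,[0,-0.003,0],0],[0.0,[0,-0.006,0],0],[0.0,[0,-0.009,0],0],[0.0,[0,-0.009,0],0],[0.0,[0,-0.009,0],0],[0.0,[0,-0.009,0],0],[0.0,[0,-0.009,0],0],[0.0,[0,-0.009,0],0],[0.0,[0,-0.009,0],0],[0.0,[0,-0.009,0],0],[0.0,[0,-0.009,0],0],[0.0,[0,-0.009,0],0],[0.0,[0,-0.009,0],0],[0.0,[0,-0.009,0],0],[0.0,[0,-0.009,0],0],[0.0,[0,-0.006,0],0],[0.0,[0,-0.003,0],0],[0.0,[0,0,0],0],[0.0,[0,0,0],0]]'
python3 -c "
from look import *
e=st();look('side','side36',e['eef_pos'])"
```

```text
t: 54.77
eef_pos: [660.8, -167.3, 7.8]
tcp_rot: [[0.997, 0.077, 0.001], [0.077, -0.997, -0.0], [0.001, 0.0, -1.0]]
force: [0.5, 0.1, 0.1]
width: 0.098
t: 56.35
eef_pos: [650.2, -30.5, 7.6]
tcp_rot: [[0.997, 0.077, 0.0], [0.077, -0.997, 0.002], [0.001, -0.002, -1.0]]
force: [0.1, 2.1, 5.0]
width: 0.094
t56.4 pos [650.2 -30.5   7.6] yaw 4.39 tilt [0.0005 0.0017] q [-7. 34. 96.  0. 50. 79.] F [0.1 2.1 5. ] w 8.1
side36 239 149 6
```

View pics/side36.png

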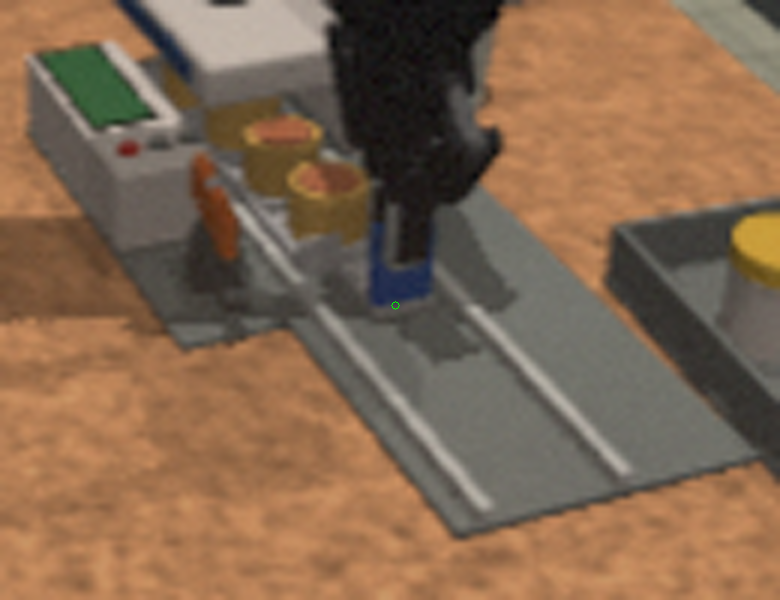

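```bash
python3 -m crank '[[0.0,[0,-0.005,0],0],[0.0,[0,-0.005,0],0],[0.0,[0,-0.005,0],0],[0.0,[0,-0.004,0],0],[0.0,[0,-0.004,0],0],[0.0,[0,-0.003,0],0],[0.0,[0,-0.002,0],0],[0.0,[0,0,0],0],[0.0,[0,0,0],0],[0.0,[0,0,0],0]]'
python3 -c "
from h import *
st()"
```

```text
t: 57.23
eef_pos: [648.1, -3.8, 7.7]
tcp_rot: [[0.997, 0.077, 0.001], [0.077, -0.997, 0.0], [0.001, -0.0, -1.0]]
force: [0.7, -1.2, 5.6]
width: 0.101
t57.2 pos [648.1  -3.8   7.7] yaw 4.40 tilt [0.0008 0.0004] q [-4. 33. 96.  0. 50. 81.] F [ 0.7 -1.2  5.6] w 8.6
```

```bash
python3 -m crank '[[0.0,[0,-0.001,0],0],[0.0,[0,-0.001,0],0],[0.0,[0,0,0],0],[0.0,[0,0,0],0]]'
python3 -m crank '[[0.0,[0,-0.001,0],0],[0.0,[0,0,0],0],[0.0,[0,0,0],0],[0.0,[0,0,0],0]]'
python3 -c "
from look import *
e=st();look('side','side37',e['eef_pos'])"
```

```text
t: 57.57
eef_pos: [648.1, -3.8, 7.7]
tcp_rot: [[0.997, 0.077, 0.001], [0.077, -0.997, -0.002], [0.001, 0.002, -1.0]]
force: [1.4, -5.8, 5.1]
width: 0.099
t: 57.9
eef_pos: [648.1, -3.8, 7.7]
tcp_rot: [[0.997, 0.077, 0.001], [0.077, -0.997, -0.004], [0.001, 0.004, -1.0]]
force: [0.7, -9.6, 3.8]
width: 0.101
t57.9 pos [648.1  -3.8   7.7] yaw 4.44 tilt [ 0.0012 -0.0037] q [-4. 33. 96. -0. 50. 82.] F [ 0.7 -9.6  3.8] w 8.6
side37 235 144 6
```

View pics/side37.png

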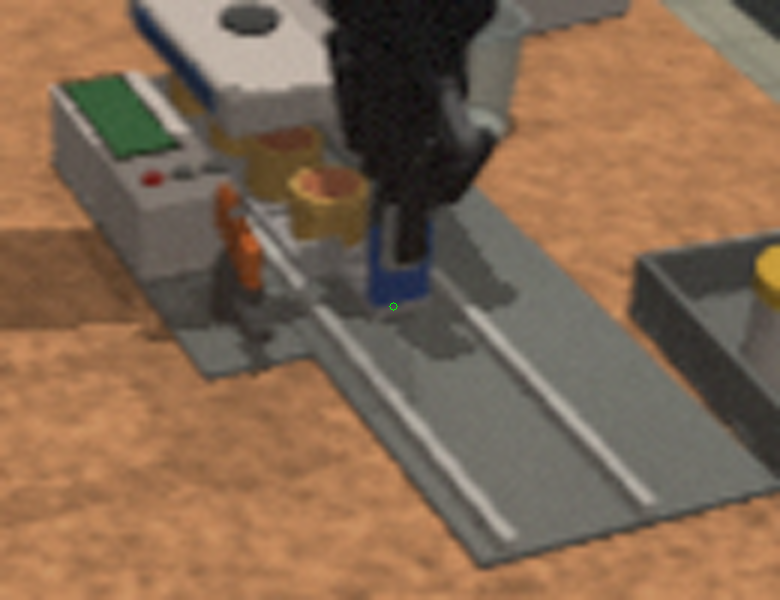

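```bash
python3 -m crank '[[0.0,[0,0.0025,0],0],[0.0,[0,0,0],0],[0.03,[0,0,0],0],[0.03,[0,0,0],0],[0.03,[0,0,0],0],[0.03,[0,0,0],0],[0.03,[0,0,-0.02],0],[0.03,[0,0,-0.03],0],[0.03,[0,0,-0.03],0],[0.03,[0,0,-0.02],0],[0.03,[0,0,0],0],[0.03,[0,0,0],0]]'
python3 -m crank '[[0.03,[0,0,0],-7],[0.03,[0,0,0],-7],[0.03,[0,0,0],-7],[0.03,[0,0,0],-7],[0.03,[0,0,0],-7],[0.03,[0,0,0],-7],[0.03,[0,0,0],-7],[0.03,[0,0,0],-7],[0.03,[0,0,0],-7],[0.03,[0,0,0],-7],[0.03,[0,0,0],-7],[0.03,[0,0,0],-3.8],[0.03,[0,0,0],0],[0.03,[0,0,0],0],[0.03,[0,0,0],0]]'
python3 - <<'E'
from look import *
e=st();togo(575.5,18)
s=look('side','side38',[600,10,40])
hs=cv2.cvtColor(s['image'],cv2.COLOR_BGR2HSV)
m=cv2.inRange(hs,(105,150,60),(130,255,255));n,l,stt,c=cv2.connectedComponentsWithStats(m)
for i in range(1,n):
    if stt[i,4]>15: print(stt[i],c[i])
E
```

```text
t: 58.95
eef_pos: [648.7, -3.9, 108.7]
tcp_rot: [[0.997, 0.077, 0.003], [0.077, -0.997, 0.0], [0.003, 0.0, -1.0]]
force: [0.1, -0.7, 0.6]
width: 0.354
t: 60.2
eef_pos: [646.6, -3.9, 105.7]
tcp_rot: [[0.085, 0.996, -0.003], [0.996, -0.085, 0.0], [0.0, -0.003, -1.0]]
force: [0.8, -0.5, -0.2]
width: 0.351
t60.2 pos [646.6  -3.9 105.7] yaw 85.11 tilt [-0.0026  0.0002] q [-4. 26. 94.  0. 60.  1.] F [ 0.8 -0.5 -0.2] w 30.0
tool shift mm [ 15.8 -72.8   0.2]
side38 218 135 6
[297 181  10   9  39] [301.17948718 184.02564103]
[308 283  39  26 321] [326.89096573 298.75077882]
[324 283  10   8  60] [328.53333333 286.41666667]
```

View pics/side38.png

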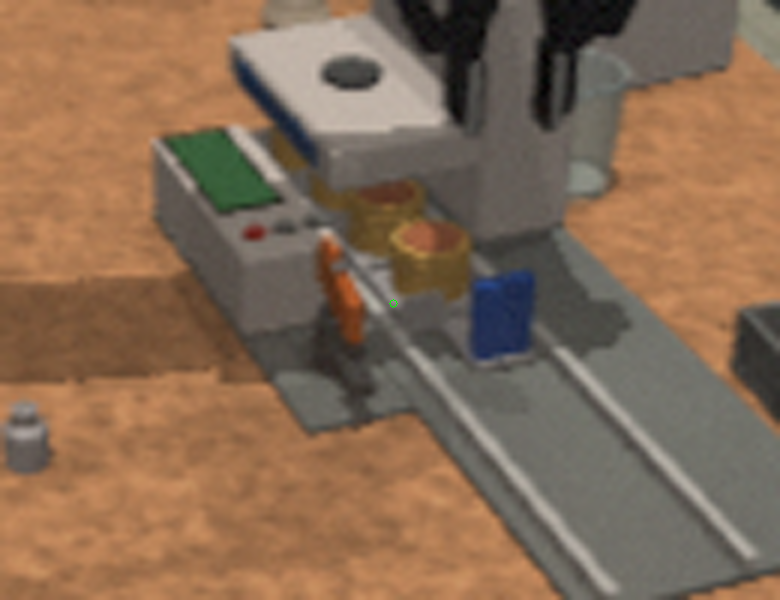

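```bash
python3 -m crank '[[0.03,[0.005,-0.024,0],0],[0.03,[0.005,-0.024,0],0],[0.03,[0.0055,-0.024,0],0],[0.03,[0,0,0.025],0],[0.03,[0,0,0.022],0],[0.03,[0,0,0],0],[0.03,[0,0,0],0],[0.03,[0,0,0],0],[0.03,[0,0,0],0]]'
python3 -c "
from look import *
e=st();togo(575.5,18,17);look('side','side39',e['eef_pos'])"
```

```text
t: 61.0
eef_pos: [579.0, 17.2, 61.7]
tcp_rot: [[0.084, 0.996, 0.003], [0.996, -0.084, -0.0], [0.0, 0.003, -1.0]]
force: [0.1, 0.6, -0.4]
width: 0.351
t61.0 pos [579.   17.2  61.7] yaw 85.17 tilt [ 0.0029 -0.0001] q [ -3.  22. 106.   0.  52.   2.] F [ 0.1  0.6 -0.4] w 30.0
tool shift mm [ 0.5 -3.7 44.7]
side39 210 128 6
```

View pics/side39.png

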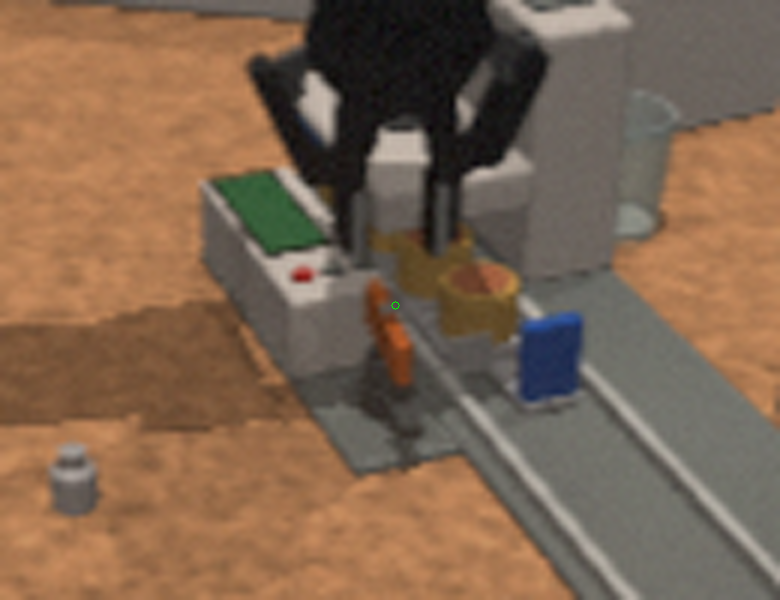

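```bash
python3 -m crank '[[0.03,[0,-0.0025,0.01],0],[0.03,[0,0,0.01],0],[0.03,[0,0,0.01],0],[0.03,[0,0,0.008],0],[0.03,[0,0,0.005],0],[0.03,[0,0,0],0],[0.03,[0,0,0],0],[0.0,[0,0,0],0],[0.0,[0,0,0],0],[0.0,[0,0,0],0],[0.0,[0,0,0],0],[0.0,[0,0,0],0]]' 60
python3 -c "
from look import *
e=st();print(e['moment'])"
```

```text
t: 62.05
eef_pos: [576.6, 17.5, 17.9]
tcp_rot: [[0.084, 0.996, 0.004], [0.996, -0.084, -0.0], [0.0, 0.004, -1.0]]
force: [4.3, -0.2, -2.8]
width: 0.083
t62.0 pos [576.6  17.5  17.9] yaw 85.19 tilt [ 0.0038 -0.0001] q [ -3.  26. 107.   0.  47.   2.] F [ 4.3 -0.2 -2.8] w 7.1
[ 0.03323221 -0.62634652 -0.06674576]
```

```bash
python3 -m crank '[[0.0,[0,0,0],-6],[0.0,[0,0,0],-6],[0.0,[0,0,0],-6],[0.0,[0,0,0],-6],[0.0,[0,0,0],-6],[0.0,[0,0,0],-6],[0.0,[0,0,0],-6],[0.0,[0,0,0],-6]]'
python3 -m crank '[[0.0,[0,0,0],-6],[0.0,[0,0,0],-6],[0.0,[0,0,0],-6],[0.0,[0,0,0],-6],[0.0,[0,0,0],-6],[0.0,[0,0,0],-6],[0.0,[0,0,0],-6],[0.0,[0,0,0],-6],[0.0,[0,0,0],-3.5],[0.0,[0,0,0],0],[0.0,[0,0,0],0],[0.0,[0,0,0],0]]'
python3 -c "
from look import *
e=st();print(e['moment']);look('side','side40',e['eef_pos'])"
```

```text
t: 62.72
eef_pos: [576.8, 17.5, 17.9]
tcp_rot: [[-0.688, 0.726, 0.004], [0.726, 0.688, -0.0], [-0.003, 0.003, -1.0]]
force: [5.0, -0.4, -3.7]
width: 0.085
t: 63.72
eef_pos: [577.0, 17.7, 17.9]
tcp_rot: [[-0.997, -0.082, 0.005], [-0.082, 0.997, 0.0], [-0.005, -0.0, -1.0]]
force: [5.2, 1.2, -3.1]
width: 0.086
t63.7 pos [577.   17.7  17.9] yaw -175.31 tilt [0.0046 0.    ] q [ -3.  26. 107.   0.  47. -97.] F [ 5.2  1.2 -3.1] w 7.3
[-0.00265786 -0.82043108 -0.05360665]
side40 209 141 6
```

View pics/side40.png

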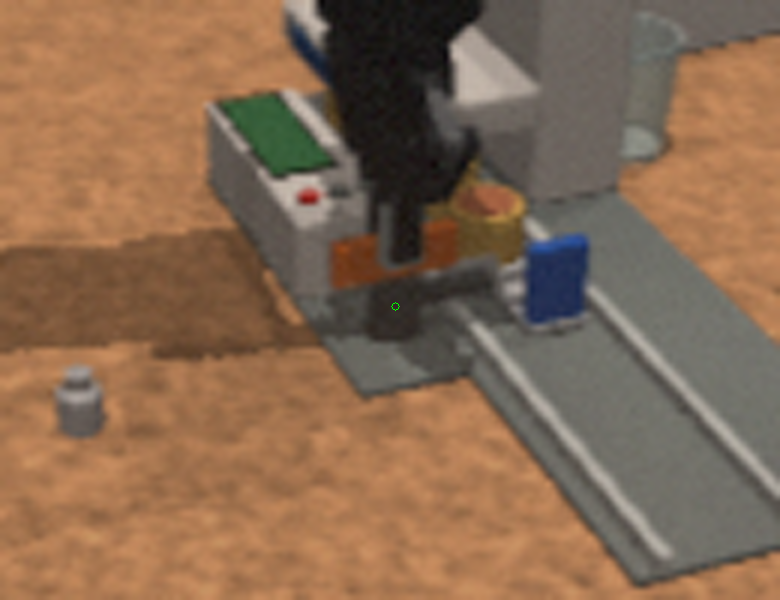

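The wings lie along scanner x again at (393,255), with the tongue behind the lug. Releasing and backing off.

```bash
python3 -m crank '[[0.026,[0,0,0],0],[0.026,[0,0,0],0],[0.026,[0,0,0],0],[0.026,[0,0,0],0],[0.026,[0,0,-0.015],0],[0.026,[0,0,-0.025],0],[0.026,[0,0,-0.03],0],[0.026,[0,0,-0.03],0],[0.026,[0,0,-0.03],0],[0.026,[0.035,0,0],0],[0.026,[0.035,0,0],0],[0.026,[0.035,0,0],0],[0.026,[0.02,-0.03,0],0],[0.026,[0,-0.035,0],0],[0.026,[0,-0.035,0],0],[0.026,[0,-0.035,0],0],[0.026,[0,-0.035,0],0],[0.026,[0,0,0],0],[0.026,[0,0,0],0],[0.026,[0,0,0],0]]'
python3 - <<'E'
from look import *;from tins import tins
e=st();s=look('side','side41',[620,20,30]);t=look('top','top41',[600,-120,10],w=(130,80),k=3)
hs=cv2.cvtColor(t['image'],cv2.COLOR_BGR2HSV)
m=cv2.inRange(hs,(105,150,60),(130,255,255));n,l,stt,c=cv2.connectedComponentsWithStats(m)
for i in range(1,n):
    if stt[i,4]>8: print(stt[i],c[i].round(1))
for n_,a in(('top',t),('side',s)):
    for q in tins(a,box=((330,720),(-480,420))): print(n_,q)
E
```

```text
t: 65.43
eef_pos: [463.3, -161.5, 146.8]
tcp_rot: [[-0.997, -0.081, -0.001], [-0.081, 0.997, 0.001], [0.001, 0.001, -1.0]]
force: [-0.4, 0.5, -0.9]
width: 0.304
t65.4 pos [ 463.3 -161.5  146.8] yaw -175.36 tilt [-0.0014  0.0013] q [ -24.    7.  114.    0.   59. -119.] F [-0.4  0.5 -0.9] w 26.0
side41 223 135 6
top41 167 103 3
[257 160   3   9  20] [258.2 163.8]
[467 246  45  13 136] [489.4 252.2]
[486 317  26  13 211] [499.  322.8]
top ([126, 158, 11, 10, 56], array([132.2, 163.6]), array([659.5, 371.1,  28.6]), array([29., 32.]))
top ([229, 162, 13, 15, 151], array([235.4, 168.9]), array([638.3,  64. ,  38.4]), array([38., 35.]))
top ([258, 242, 7, 7, 43], array([261.1, 244.7]), array([418.8,  -9.6,  24. ]), array([17., 17.]))
top ([157, 272, 10, 5, 41], array([162. , 274.4]), array([337.1, 270.4,  21.8]), array([11., 27.]))
side ([262, 134, 10, 5, 46], array([266.7, 135.8]), array([663.5, 368.1,  32.4]), array([32., 26.]))
side ([270, 163, 39, 32, 530], array([287.3, 176.7]), array([634.4,  66.6,  31.4]), array([157., 136.]))
side ([258, 179, 6, 9, 42], array([261. , 183.4]), array([547.8,  54.3,  29.3]), array([16.,  7.]))
side ([296, 184, 11, 10, 85], array([300.8, 188.5]), array([647.4,  -7.5,  30.6]), array([31., 10.]))
side ([218, 202, 7, 7, 41], array([221.1, 205.2]), array([415.6, -14.2,  23.3]), array([18., 16.]))
side ([373, 243, 4, 8, 31], array([374.5, 246.4]), array([ 718.3, -281.8,   25. ]), array([ 3., 17.]))
side ([318, 280, 20, 20, 330], array([327.4, 289.2]), array([ 557.5, -372. ,   28.9]), array([38., 40.]))
```

View pics/side41.png

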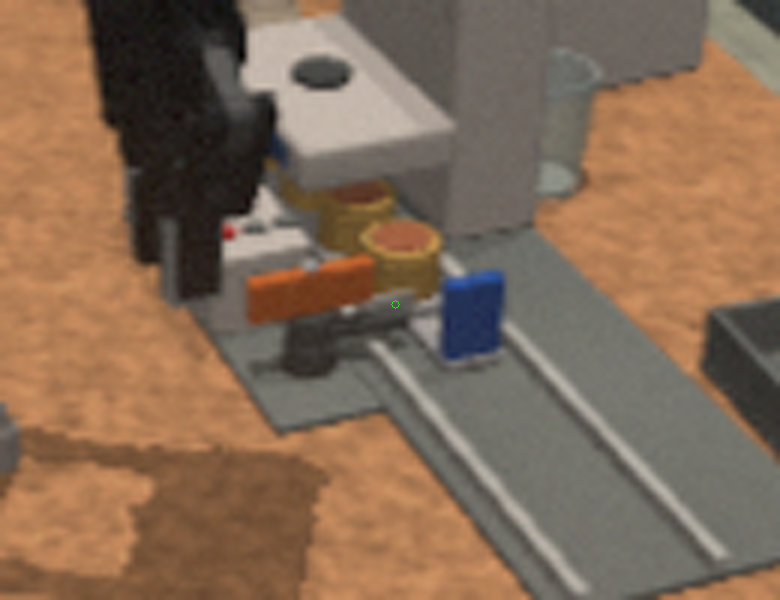

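View pics/top41.png

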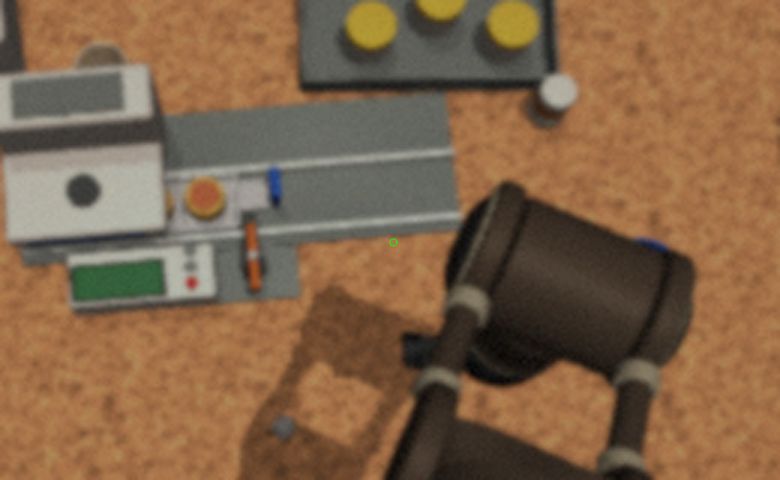

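The tab is back at its starting pixel, (258.2,163.8). The knob lies along scanner x and the puck is still in the dish. Handing in.

```bash
python3 -c "
from h import *
print(workorder.hand_in());st()"
```

```text
the job is handed in; nothing more can be done
None
the job is handed in; nothing more can be done
```

The job is handed in at about 65 s, with all five steps done in order. I released the knob, drew the carriage out about 164 mm, and put the puck in the dish. I then stood the four tins one to a cell, pushed the carriage home against its stop and turned the knob back about 99.5° to lock it.

**Last checks:**
- **Carriage:** the tab was back at its starting pixel in the top view (258.2,163.8 against 258.2,163.7).
- **Knob:** the wings lay along scanner x, as they did at the start.
- **Puck:** it stood upright about 1–3 mm from the dish's centre.
- **Tins:** before the carriage went in, all four tops measured about 40 mm high, which is upright on the tray floor. Afterwards only the two or three nearest the tab could be seen, because the head covers the rest.
- **Bystanders:** the weight and block had not moved. The spatula and the jar by the dish looked in place whenever they came into a picture. The beaker and the other jar I only saw in passing.

**What failed or disagreed:**
- **Fingertip height:** the fingertips were 28 to 37 mm higher than the reported TCP. The first close on the knob therefore missed, and I worked from the images after that.
- **Camera offset:** the two cameras disagreed by up to about 7 mm in y. I corrected for this with where the puck was actually gripped and set down.
- **Far cell:** the tin in cell 4 sat about 7 mm off my estimate of the cell's centre, flat on the floor. I left it there.

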